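# Load the bench kiln in two tiers

### The job

Load the open kiln base in two tiers: put the blue dish in the middle of the raised brick floor, stand the two bar props across the floor on either side of it, one for each end of the shelf, and lay the kiln shelf on the bars so that it lies level along the floor, centred over the dish. Then stand the bead tree upright on the middle of the shelf. Keep the dish and the bead tree upright all the time, and let go of everything.

Things in the scene. Friction and masses are not known exactly. Their poses are not given: they have to be found in the camera images.
- kiln: base of a small kiln whose hood has been lifted off: a steel tray 160 x 240 mm lined with firebrick (greyer round the edge, off-white on the raised floor), a thin black control strip on its front side. It is fixed. Origin at the middle of its underside on the table; z up, y along its 240 mm side, x away from the control strip (the strip reaches to x = -92 mm).
- kiln_floor (a point): middle of the raised brick floor of the kiln base, on its top face, 45 mm above the table; axes as for the kiln. The raised floor measures 108 mm in x and 188 mm in y and stands 5 mm above the steel rim and brick round it. A bar prop belongs about 65 mm from here along +y and the other about 65 mm along -y, each with its 64 mm length along the kiln's x.
- bar_a: bar prop, a tan-brown ceramic block 64 mm long (x), 22 mm wide (y) and 42 mm high (z), 130 g; origin at the middle of its underside. It stands on its 64 x 22 mm face and stays that way up. The two bars are alike and may change places.
- bar_b: the second bar prop, the same as bar_a.
- kiln_shelf: kiln shelf, a flat pale tan ceramic slab 64 mm (x) by 160 mm long (y), 10 mm thick (z), 210 g; starts flat on the table; origin at the middle of its underside.
- blue_dish: low round blue ceramic dish, open at the top, 54 mm across the rim, 50 mm at the foot, 22 mm high, 60 g; origin at the middle of its underside, z up.
- bead_tree: bead tree, a pale ceramic stand for firing beads: round foot 50 mm across and 9 mm high, square post 18 x 18 mm in the middle, 66 mm high in all, with two wires through the post along its x (20 and 34 mm up, 80 mm long) that carry small coloured beads 14 to 39 mm out on both sides. The post's y faces are bare and it is bare all round above 41 mm: grip it there. 100 g; origin at the middle of its underside, z up.
Things that resemble listed ones, but are neither listed nor needed, are in the scene too. What is shaped like the bar_a but green is not meant.

How it is judged:
By the outcome, as a careful person would: the job done as asked, in the order asked, and still so for the second after the job is handed in, with the robot touching nothing.
It also fails if it takes over 109 s, if anything falls off the work surface, if the arm or the gripper's body presses on something with over 40 N, if the wrist force passes 120 N, or if a joint passes its speed limit or range.

### The arm

A 6-joint arm with a two-finger parallel gripper is mounted at the origin on a cart in front of the work surface, level with it; the furniture and walls round the work are solid. World frame = base frame: x ahead of the robot, y to its left, z up, the work surface at z = 0. Lengths are in mm, angles in rad, forces in N, time in s.
With the tool pointing down it reaches from about 350 to 975 mm from the base axis. Payload 7.1 kg.
Tool frame: the origin (TCP) lies midway between the tips of the shut fingers; the grasp point (between the pads) lies 19 mm behind it (ctrl.pinch_z is the distance from the TCP to the grasp point, in mm); z points along the fingers, y is the direction in which the jaws open and shut (so a half turn about z gives the same grasp; the last joint's range is limited). The gripper opens to 88 mm and grips with 3 to 60 N. Pads are 20 mm wide; open, the fingers measure 115 mm over their backs; the gripper's body (75 mm by 178 mm) begins 61 mm behind the grasp point.
Start: joints at [-1.317, 0.423, 1.63, -0, 1.089, -0.019], TCP at [168.412, -601.866, 222.675] pointing down, gripper open.
Joint ranges: [-3, 3], [-0.9, 2.11], [0.09, 2.58], [-1.31, 4.45], [0.11, 2.69], [-2.54, 2.54]. Speed limits (rad/s): [2.39, 2.39, 3.01, 3.14, 3.14, 3.14].

### API

Orientations are given as a rotation vector (axis times angle).
In Python, from workcell import ctrl gives the robot as it stands.
- The arm moves only by the tool jog_arm, never from a script. Its arguments are lists of equal length, an entry for each row: "xyz": the shift along the world's x, y, z in mm, a list of three; "yaw": the turn about the world's z in degrees. A call has 1 to 20 rows; each row shifts and turns the pose as measured when the row begins; what a row does not reach is not made up. A row lasts 1/12 s, in which the tool goes at most 41.7 mm and 7.16 degrees, less where a joint would pass 70% of its speed; a pose out of reach is approached as far as the arm can. A call with a gripper value outside its range is refused whole. "gripper" is the closure, from 0 (fully open) to 1 (shut), set as the call begins (left out, the last holds). The fingers move at their own pace and stop on an object; the grip force is fixed at half the most. Time passes only in rows, so rows that do not move let the fingers close. It gives the time, the measured TCP pose, the force and the opening at its end, in the units of the state.
- ctrl.get_obs(): the state, without advancing time (a new reading comes with each control period).
- ctrl.get_image(name): name is "side" or "top" or "wrist"; returns a dict with "img" (400x640x3 uint8, blue, green, red), "K" (3x3 intrinsics, pixels), "R" (3x3) and "t" (3): a world point X has camera coordinates R X + t. Camera axes: x right, y down, z forward; pixel columns grow to the right and rows downward; lengths in mm; the calibration is good to about 2 mm. A picture is of the moment at which its call begins. There is no depth.
- ctrl.close_job(): hands the job in, once; it reports no verdict.
Trained networks look in a picture, given as the dict that the camera call returned (one of the last four; its "shot" number tells which), for a name from the list of things; names that differ only in an ending like _2 or _b are one class to them, and where a whole thing is asked for, a point or a joint stands for the part that bears it (a point fixed in the world has none). Each returns a list of dicts, best first, with "confidence" (0 to 1); they miss things now and then, are a little off and sometimes report something else, mostly with a low value. They report only what shows in the picture. A call takes as long as a camera call. They do not tell look-alikes from the thing itself.
- ctrl.find_in(picture, thing): "centre" ([column, row] as shares, 0 to 1, of the picture: columns of its width, rows of its height, amid what is visible of it).
- ctrl.regions_of(picture, thing): "region" (400x640 bool, what is visible of it) and "centre" ([column, row] as shares, 0 to 1, of the picture: columns of its width, rows of its height, amid what is visible of it).
- ctrl.pinpoint(picture, thing): "centre" ([column, row] as shares, 0 to 1, of the picture: columns of its width, rows of its height: a listed point, or the origin of a listed thing).
The state is a dict: "t": time; "qpos": joint angles; "qvel": joint speeds; "joint_torque": joint torques, N m; "ee_pos": TCP position; "orientation": TCP orientation; "ft_force": force on the tool from outside, world axes, zero at the start; "moment": the same for the moment, N m; "width": finger opening in mm.
Only numpy, scipy, OpenCV 4.12 (cv2) and the standard library are available. Lean on these libraries where they do the work, as an engineer would, in place of code of your own. Each camera call takes 0.05 s, during which the arm holds its last target.

## Working session

There is one attempt and no reset: what is moved stays moved. The work goes in short steps, Python scripts to look and compute and a tool call to move; the robot and the scene stay as the last step left them, time stands still between calls to the robot, and variables do not carry over. Pictures are saved under pics/ and viewed, and the job is handed in when it is done.

Besides the shell and the picture viewer there is one more tool, called after "Emit:" as name(argument=value, ...), one argument or row to a line, values as JSON. jog_arm: Moves the arm, as the interface text tells. Its arguments: {"type":"object","properties":{"xyz":{"type":"array","items":{"type":"array","items":{"type":"number"}}},"yaw":{"type":"array","items":{"type":"number"}},"gripper":{"type":"number"}},"required":["xyz","yaw"]}

```bash
mkdir -p pics; ls
cat > h.py <<'E'
import numpy as np, cv2
from workcell import ctrl
def ray(p,uv):
    K,R,t=map(np.array,(p["K"],p["R"],p["t"]))
    d=R.T@np.linalg.solve(K,np.array([uv[0],uv[1],1.0])); c=-R.T@t.ravel(); return c,d
def atz(p,uv,z):
    c,d=ray(p,uv); return c+d*(z-c[2])/d[2]
def proj(p,X):
    K,R,t=map(np.array,(p["K"],p["R"],p["t"])); q=K@(R@np.array(X,float)+t.ravel()); return q[:2]/q[2]
E
python3 - <<'E'
from h import *
for n in ["top","side","wrist"]:
    p=ctrl.get_image(n); cv2.imwrite(f"pics/{n}0.png",p["img"]); print(n,(-np.array(p["R"]).T@np.array(p["t"]).ravel()).round(),p["K"][0][0])
    np.save(f"pics/{n}0.npy",p,allow_pickle=True)
o=ctrl.get_obs(); print(o)
E
```

```text
pics
top [ 321.   51. 1281.] 475.4524927153278
side [125. 809. 799.] 457.8248530259252
wrist [ 247. -580.  384.] 313.54461458663746
{'t': 0.15, 'qpos': array([-1.31702014e+00,  4.23698484e-01,  1.63049966e+00, -1.93964666e-05,
        1.08861009e+00, -1.90483895e-02]), 'qvel': array([-3.66294185e-04, -2.10541258e-03, -3.12110716e-03, -1.18189838e-03,
        1.37569512e-05, -6.21928519e-04]), 'joint_torque': array([ 1.63901470e-03, -5.44980311e+01, -2.73918772e+01,  6.45470875e-02,
        2.04298273e-02, -6.47317574e-05]), 'ee_pos': array([ 168.28915438, -601.46497513,  222.06536607]), 'orientation': array([-3.11121215e+00, -4.27074090e-01,  2.50286280e-04]), 'ft_force': array([ 0.24788021, -0.07510331,  0.47812711]), 'moment': array([-0.01554088, -0.02781204, -0.04497932]), 'width': 87.59270708963496}
```

View pics/top0.png

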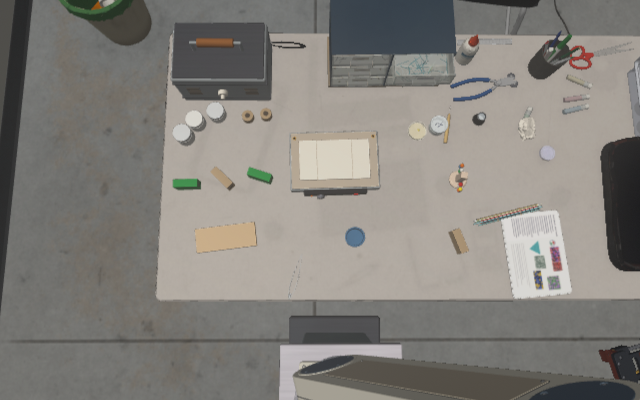

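View pics/side0.png

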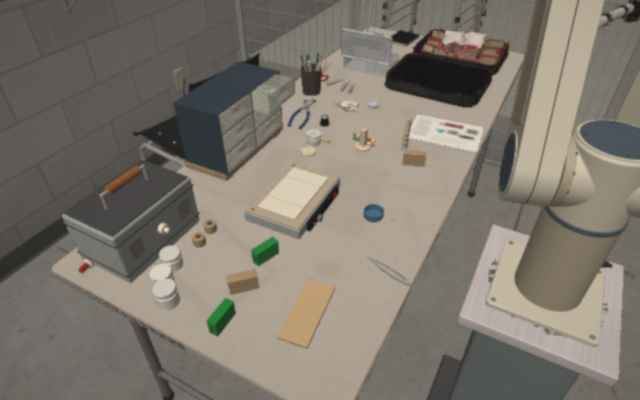

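Run:
```python
from h import *
for n in ["top","side"]:
    p=ctrl.get_image(n)
    for th in ["kiln_floor","kiln","bar_a","kiln_shelf","blue_dish","bead_tree"]:
        try:
            for r in ctrl.pinpoint(p,th): 
                uv=np.array(r["centre"])*[640,400]
                print(n,th,uv.round(1),round(r["confidence"],2),atz(p,uv,45 if th=="kiln_floor" else 0).round(0))
        except Exception as e: print(th,e)
print(ctrl.get_obs()["t"])
```

```text
top kiln_floor [335.9 160.2] 0.83 [630.  13.  45.]
top kiln [334.7 164.5] 0.84 [629.  14.   0.]
top bar_a [189.5 188.2] 0.76 [562. 411.   0.]
top bar_a [223.1 178.6] 0.7 [589. 320.   0.]
top bar_a [457.2 240.3] 0.69 [ 419. -316.    0.]
top bar_a [261.8 174.5] 0.64 [600. 215.   0.]
top kiln_shelf [228.  237.5] 0.61 [427. 302.   0.]
top blue_dish [354.8 234.5] 0.69 [435. -39.   0.]
top bead_tree [455.2 179.8] 0.83 [ 586. -318.    0.]
side kiln_floor [297.6 192.2] 0.74 [619.  20.  45.]
side bar_a [221.1 318.1] 0.98 [577. 406.   0.]
side bar_a [244.6 286.6] 0.93 [583. 315.   0.]
side bar_a [412.9 163.7] 0.69 [ 415. -309.    0.]
side bar_a [265.9 257.1] 0.59 [590. 218.   0.]
side kiln_shelf [307.6 312.4] 0.64 [426. 307.   0.]
side kiln_shelf [294.8 189.7] 0.24 [661. -33.   0.]
side blue_dish [372.1 216.1] 0.72 [428. -35.  -0.]
side bead_tree [412.8 162.7] 0.62 [ 417. -314.    0.]
side bead_tree [363.9 151.2] 0.5 [ 571. -300.    0.]
0.85
```

Run:
```python
import cv2,numpy as np
im=cv2.imread("pics/top0.png"); s=cv2.imread("pics/side0.png")
def c(im,u,v,w=25,h=20,z=5): return cv2.resize(im[v-h:v+h,u-w:u+w],None,fx=z,fy=z,interpolation=cv2.INTER_CUBIC)
a=[c(im,223,178),c(im,458,241),c(im,459,178),c(s,243,280),c(s,414,158),c(s,364,140),]
k=cv2.resize(im[120:205,280:390],(750,580))
cv2.imwrite("pics/crops.png",np.vstack([np.hstack(a[:3]),np.hstack(a[3:])]))
cv2.imwrite("pics/kiln.png",k)
```

```text
(no output)
```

View pics/crops.png

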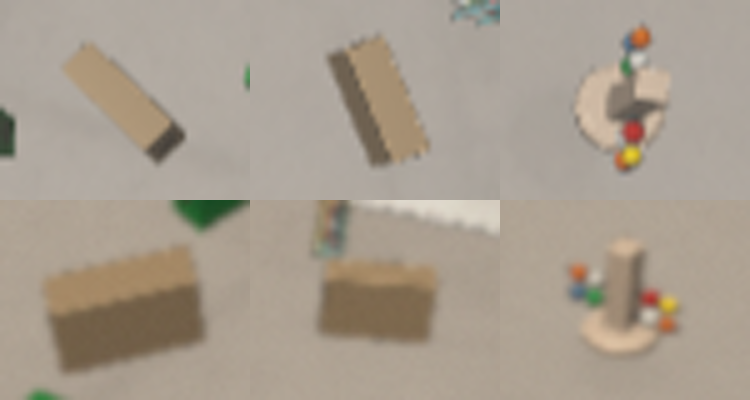

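View pics/kiln.png

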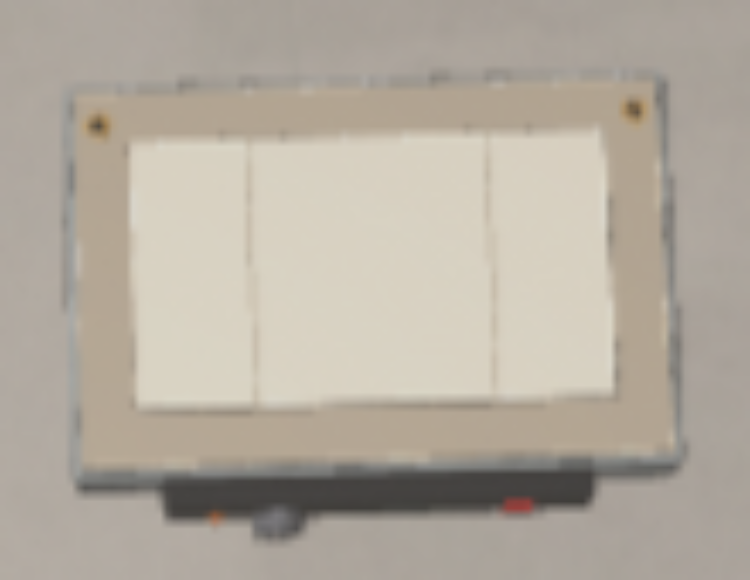

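```bash
cat > fit.py <<'E'
from h import *
from scipy.optimize import minimize
def pts_box(l,w,z0,z1): return np.array([[a*l/2,b*w/2,c] for a in(-1,1) for b in(-1,1) for c in(z0,z1)])
def pts_cyl(r0,r1,h):
    a=np.linspace(0,2*np.pi,40,endpoint=False); return np.vstack([np.c_[r0*np.cos(a),r0*np.sin(a),0*a],np.c_[r1*np.cos(a),r1*np.sin(a),0*a+h]])
M={"bar_a":pts_box(64,22,0,42),"kiln_shelf":pts_box(64,160,0,10),"blue_dish":pts_cyl(25,27,22),"floor":pts_box(108,188,45,45.01)}
def sil(p,P,x,y,th):
    c,s=np.cos(th),np.sin(th); W=np.c_[x+c*P[:,0]-s*P[:,1],y+s*P[:,0]+c*P[:,1],P[:,2]]
    uv=np.array([proj(p,X) for X in W])
    return cv2.convexHull((uv*16).round().astype(np.int32).reshape(-1,1,2))
def fit(pm,P,x0,n=[0]):
    # pm list of (pic,mask); soft IoU at 4x
    data=[]
    for p,m in pm:
        ys,xs=np.nonzero(m); a=[max(0,xs.min()-12),max(0,ys.min()-12),xs.max()+13,ys.max()+13]
        f=cv2.resize(m[a[1]:a[3],a[0]:a[2]].astype(np.float32),None,fx=4,fy=4,interpolation=cv2.INTER_LINEAR)
        data.append((p,a,f))
    def cost(v):
        t=0
        for p,a,f in data:
            h=sil(p,P,*v).reshape(-1,2)/16.
            q=((h+0.5-[a[0],a[1]])*4-0.5)
            g=np.zeros(f.shape,np.float32); cv2.fillConvexPoly(g,(q*16).round().astype(np.int32),1.0,cv2.LINE_8,4)
            t+=1-np.minimum(f,g).sum()/np.maximum(f,g).sum()
        return t/len(data)
    best=None
    for th in (x0[2] if isinstance(x0[2],(list,np.ndarray)) else [x0[2]]):
        r=minimize(cost,[x0[0],x0[1],th],method="Nelder-Mead",options=dict(initial_simplex=np.array([[x0[0],x0[1],th],[x0[0]+8,x0[1],th],[x0[0],x0[1]+8,th],[x0[0],x0[1],th+.2]])))
        if best is None or r.fun<best.fun: best=r
    return best.x.round(3),round(best.fun,3)
E
python3 - <<'E'
from fit import *
T=ctrl.get_image("top");S=ctrl.get_image("side")
def reg(p,th,near):
    rs=ctrl.regions_of(p,th); 
    if not rs: return None
    r=min(rs,key=lambda r:np.hypot(*(np.array(r["centre"])*[640,400]-near)))
    d=np.hypot(*(np.array(r["centre"])*[640,400]-near)); print(th,"d",round(d,1),r["region"].sum(),round(r["confidence"],2)); return r["region"] if d<15 else None
th=np.arange(0,3.1,.35)
for nm,c,x0 in [("bar_a",[(223,177),(243,281)],(586,318)),("bar_a",[(458,241),(414,158)],(417,-312)),("kiln_shelf",[(226,237),(307,313)],(427,304)),("blue_dish",[(355,237),(373,212)],(432,-37))]:
    m=[(p,reg(p,nm,q)) for p,q in zip((T,S),c)]
    m=[a for a in m if a[1] is not None]
    for sub in [m]+[[a] for a in m]:
        print(nm,fit(sub,M[nm],(*x0,th if nm!="blue_dish" else 0)))
for p,q in ((T,(335,160)),(S,(297,192))):
    hsv=cv2.cvtColor(p["img"],cv2.COLOR_BGR2LAB); ref=np.median(hsv[q[1]-3:q[1]+3,q[0]-3:q[0]+3].reshape(-1,3),0); print(ref)
    d=np.abs(hsv.astype(float)-ref).max(2)<16
    d=cv2.morphologyEx(d.astype(np.uint8),cv2.MORPH_CLOSE,np.ones((5,5)))
    n,l=cv2.connectedComponents(d); m=l==l[q[1],q[0]]; print(m.sum())
    print("floor",fit([(p,m)],M["floor"],(628,14,0)))
for nm in ["bead_tree"]:
    for p in (T,S):
        for r in ctrl.pinpoint(p,nm): print((np.array(r["centre"])*[640,400]).round(1),r["confidence"],atz(p,np.array(r["centre"])*[640,400],0).round())
print(ctrl.get_obs()["t"])
E
```

```text
bar_a d 36.2 240 0.51
bar_a d 2.2 587 0.76
bar_a (array([583.163, 319.87 ,   3.958]), np.float64(0.081))
bar_a (array([583.163, 319.87 ,   3.958]), np.float64(0.081))
bar_a d 3.4 251 0.57
bar_a d 2.1 351 0.72
bar_a (array([ 415.859, -310.994,    3.46 ]), np.float64(0.165))
bar_a (array([ 4.16053e+02, -3.12532e+02,  3.30000e-01]), np.float64(0.217))
bar_a (array([ 414.966, -308.728,    3.469]), np.float64(0.083))
kiln_shelf d 1.8 1494 0.83
kiln_shelf d 0.4 2082 0.71
kiln_shelf (array([426.855, 307.944,   3.27 ]), np.float64(0.047))
kiln_shelf (array([4.27069e+02, 3.07840e+02, 1.20000e-01]), np.float64(0.048))
kiln_shelf (array([4.26556e+02, 3.08269e+02, 1.29000e-01]), np.float64(0.044))
blue_dish d 4.8 303 0.51
blue_dish d 4.0 339 0.57
blue_dish (array([ 4.27342e+02, -3.61150e+01,  2.17000e-01]), np.float64(0.088))
blue_dish (array([ 4.27304e+02, -3.62350e+01,  2.26000e-01]), np.float64(0.096))
blue_dish (array([ 4.26926e+02, -3.55570e+01,  1.46000e-01]), np.float64(0.078))
[214. 128. 137.]
2658
floor (array([6.33893e+02, 1.78360e+01, 3.20000e-02]), np.float64(0.051))
[211. 128. 142.]
1788
floor (array([6.31404e+02, 2.06700e+01, 2.60000e-02]), np.float64(0.054))
[457.2 180.3] 0.65 [ 585. -324.    0.]
[363.7 148.5] 0.62 [ 578. -314.    0.]
1.45
```

```bash
cat >> h.py <<'E'
def st():
    o=ctrl.get_obs(); R=cv2.Rodrigues(np.array(o["orientation"]))[0]
    y=np.degrees(np.arctan2(R[1,1],R[0,1])); print("t",round(o["t"],2),"pos",o["ee_pos"].round(1),"jaw dir deg",round(y,1),"tilt",np.degrees(np.arccos(-R[2,2])).round(2),"q",o["qpos"].round(2),"w",round(o["width"],1),"F",o["ft_force"].round(1)); return o,R
E
python3 - <<'E'
from h import *
o,R=st(); p=ctrl.get_image("wrist"); print((R.T@(-np.array(p["R"]).T@np.array(p["t"]).ravel()-o["ee_pos"])).round(), (np.array(p["R"])@R).round(2))
E
```

```text
t 1.45 pos [ 168.4 -601.9  222.7] jaw dir deg -74.4 tilt 0.0 q [-1.32  0.42  1.63  0.    1.09 -0.02] w 87.8 F [-0.8 -0.7 -0.2]
[  82.    0. -162.] [[ 0.    1.    0.  ]
 [-0.95  0.   -0.3 ]
 [-0.3   0.    0.95]]
```

Emit:
jog_arm(
  xyz=[
    [10,24,0],
    [13,29,0],
    [13,29,0],
    [13,29,0],
    [13,29,0],
    [13,29,0],
    [13,29,0],
    [13,29,0],
    [13,29,0],
    [13,29,0],
    [13,29,0],
    [13,29,0],
    [13,29,0],
    [13,29,0],
    [13,29,0],
    [13,29,0],
    [13,29,0],
    [13,29,0],
    [13,29,0],
    [10,24,0],
  ],
  yaw=[3.8,3.8,3.8,3.8,3.8,3.8,3.8,3.8,3.8,3.8,3.8,3.8,3.8,3.8,3.8,3.8,3.8,3.8,3.8,3.8],
)

```text
t: 3.17
ee_pos: [428.1, -10.5, 226.2]
orientation: [2.119, 2.302, 0.015]
ft_force: [1.1, -0.5, 0.0]
width: 87.5
```

```bash
cat > look.py <<'E'
from fit import *
import sys
def look(name,tag):
    p=ctrl.get_image(name); cv2.imwrite(f"pics/{tag}.png",p["img"]); return p
E
python3 - <<'E'
from look import *
p=look("wrist","w1"); st()
for th in ["kiln_floor","blue_dish"]:
    for r in ctrl.pinpoint(p,th):
        uv=np.array(r["centre"])*[640,400]; print(th,uv.round(),atz(p,uv,45 if th=="kiln_floor" else 0).round(1),r["confidence"])
for r in ctrl.regions_of(p,"blue_dish")[:1]: print(fit([(p,r["region"])],M["blue_dish"],(427,-36,0)))
E
```

```text
t 3.22 pos [429.8  -7.9 226.5] jaw dir deg 5.0 tilt 0.98 q [-0.05  0.12  2.05  0.    0.96 -0.14] w 87.6 F [ 1.3 -0.6  0.2]
kiln_floor [502. 168.] [632.6  15.7  45. ] 0.56
blue_dish [318. 187.] [430.3 -35.4   0. ] 0.68
blue_dish [295. 356.] [ 416.7 -307.5    0. ] 0.53
blue_dish [481. 159.] [630.9  17.8   0. ] 0.48
(array([ 4.2743e+02, -3.7611e+01,  1.4800e-01]), np.float64(0.038))
```

View pics/w1.png

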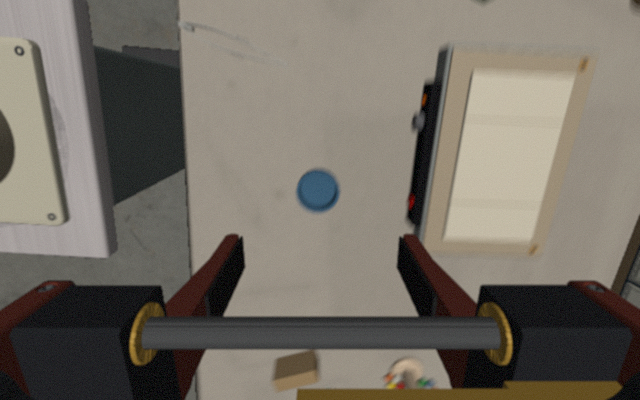

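Emit:
jog_arm(
  xyz=[
    [0,0,0],
    [0,0,0],
  ],
  yaw=[0,0],
)

```text
t: 3.53
ee_pos: [426.4, -13.2, 225.7]
orientation: [2.126, 2.297, 0.012]
ft_force: [-0.3, -0.2, -0.5]
width: 87.9
```

```bash
cat >> look.py <<'E'
def floormask(p,x0=(632,18)):
    q=proj(p,[x0[0],x0[1],45]).round().astype(int); L=cv2.cvtColor(p["img"],cv2.COLOR_BGR2LAB)
    ref=np.median(L[q[1]-3:q[1]+3,q[0]-3:q[0]+3].reshape(-1,3),0)
    d=(np.abs(L.astype(float)-ref).max(2)<16).astype(np.uint8); d=cv2.morphologyEx(d,cv2.MORPH_CLOSE,np.ones((5,5)))
    n,l=cv2.connectedComponents(d); return l==l[q[1],q[0]]
E
python3 - <<'E'
from look import *
p=look("wrist","w2"); st()
for r in ctrl.regions_of(p,"blue_dish")[:1]: print(fit([(p,r["region"])],M["blue_dish"],(427,-36,0)))
m=floormask(p); print(m.sum(),fit([(p,m)],M["floor"],(632,18,0.03)))
p2=ctrl.get_image("top"); m2=floormask(p2); print(m2.sum(),fit([(p2,m2)],M["floor"],(632,18,0.03)))
v=p["img"].copy(); v[m]=(0,0,255); cv2.imwrite("pics/m.png",v)
E
```

```text
t 3.58 pos [426.4 -13.4 225.7] jaw dir deg 4.4 tilt 0.78 q [-0.06  0.11  2.05 -0.    0.96 -0.13] w 87.9 F [-1.   0.2  0.8]
(array([ 4.27853e+02, -3.75770e+01,  1.10000e-02]), np.float64(0.047))
15668 (array([6.3355e+02, 1.6385e+01, 3.8000e-02]), np.float64(0.033))
2654 (array([6.33748e+02, 1.80600e+01, 3.60000e-02]), np.float64(0.053))
```

View pics/m.png

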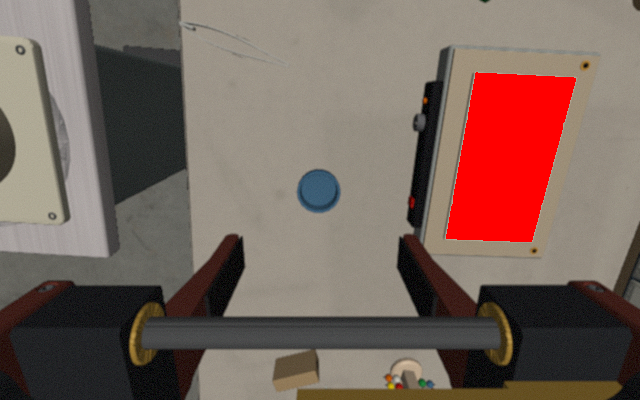

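Emit:
jog_arm(
  xyz=[
    [0.5,-8,-10],
    [0.5,-8,-25],
    [0.3,-8,-30],
    [0,0,-30],
    [0,0,-30],
    [0,0,-25],
    [0,0,-15],
    [0,0,0],
  ],
  yaw=[-0.7,-0.7,-0.8,0,0,0,0,0],
)

```text
t: 4.35
ee_pos: [428.2, -45.4, 53.4]
orientation: [2.18, 2.235, 0.02]
ft_force: [-0.8, 0.0, 0.1]
width: 87.7
```

Run:
```python
from look import *
p=look("wrist","w3"); o,R=st(); print(R[:,2].round(4))
for r in ctrl.regions_of(p,"blue_dish")[:1]: print(fit([(p,r["region"])],M["blue_dish"],(427,-36,0)))
```

```text
t 4.4 pos [428.5 -45.4  54.4] jaw dir deg 1.4 tilt 1.37 q [-0.13  0.45  2.16 -0.    0.51 -0.15] w 87.8 F [ 0.2 -0.5 -0.1]
[ 0.0235 -0.0047 -0.9997]
(array([ 4.27749e+02, -3.75650e+01,  1.44000e-01]), np.float64(0.041))
```

View pics/w3.png

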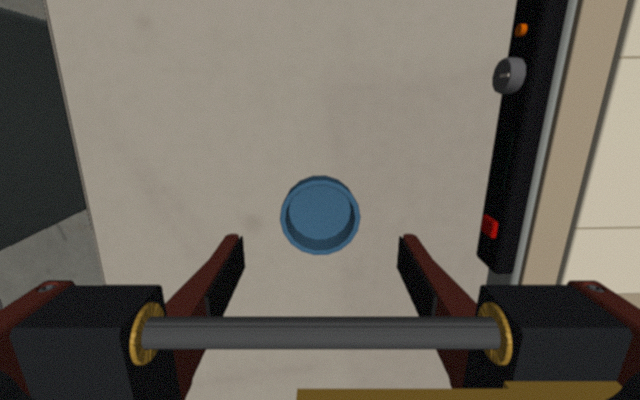

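Emit:
jog_arm(
  xyz=[
    [0,4,-8],
    [-0.5,3,-12],
    [0,0,-12],
    [0,0,-8],
    [0,0,0],
    [0,0,0],
  ],
  yaw=[0,0,0,0,0,0],
)

```text
t: 4.95
ee_pos: [434.5, -38.9, 18.6]
orientation: [2.173, 2.223, 0.035]
ft_force: [0.2, -0.1, -0.1]
width: 87.5
```

Run:
```python
from look import *
o,R=st(); print(R[:,2].round(4))
```

```text
t 4.95 pos [434.5 -38.9  18.6] jaw dir deg 1.3 tilt 2.27 q [-0.12  0.53  2.17 -0.01  0.41 -0.13] w 87.5 F [ 0.2 -0.1 -0.1]
[ 0.0391 -0.0065 -0.9992]
```

Emit:
jog_arm(
  xyz=[
    [0,0,15],
    [0,0,15],
    [0,0,15],
    [0,0,15],
    [0,0,15],
    [0,0,0],
    [0,0,0],
    [0,0,0],
  ],
  yaw=[0,0,0,0,0,0,0,0],
)

```text
t: 5.62
ee_pos: [436.6, -38.9, 101.2]
orientation: [2.168, 2.219, 0.043]
ft_force: [-0.4, -0.0, 0.2]
width: 87.4
```

Run:
```python
from look import *
o,R=st(); print(R[:,2].round(4))
```

```text
t 5.62 pos [436.6 -38.9 101.2] jaw dir deg 1.3 tilt 2.73 q [-0.11  0.34  2.14 -0.    0.61 -0.13] w 87.4 F [-0.4 -0.   0.2]
[ 0.0471 -0.0074 -0.9989]
```

Emit:
jog_arm(
  xyz=[
    [0,0,0],
    [0,0,0],
    [0,0,0],
    [0,0,0],
    [0,0,0],
    [0,0,0],
  ],
  yaw=[0,0,0,0,0,0],
)

```text
t: 6.12
ee_pos: [434.6, -38.7, 98.3]
orientation: [2.172, 2.222, 0.038]
ft_force: [0.8, -0.4, 0.0]
width: 87.9
```

Run:
```python
from look import *
o,R=st(); print(R[:,2].round(4))
```

```text
t 6.12 pos [434.6 -38.7  98.3] jaw dir deg 1.3 tilt 2.41 q [-0.11  0.35  2.15 -0.    0.6  -0.13] w 87.9 F [ 0.8 -0.4  0. ]
[ 0.0415 -0.0068 -0.9991]
```

Emit:
jog_arm(
  xyz=[
    [-7,0,0],
    [-7,0,0],
    [-7,0,0],
    [-7,0,0],
    [-7,0,0],
    [0,0,0],
    [0,0,0],
  ],
  yaw=[0,0,0,0,0,0,0],
)

```text
t: 6.7
ee_pos: [394.1, -38.5, 97.7]
orientation: [2.173, 2.223, 0.035]
ft_force: [0.7, 0.1, -0.2]
width: 87.5
```

Run:
```python
from look import *
o,R=st(); print(R[:,2].round(4))
```

```text
t 6.7 pos [394.1 -38.5  97.7] jaw dir deg 1.3 tilt 2.28 q [-0.13  0.31  2.23 -0.    0.57 -0.15] w 87.5 F [ 0.7  0.1 -0.2]
[ 0.0393 -0.0065 -0.9992]
```

Emit:
jog_arm(
  xyz=[
    [7,0,0],
    [7,0,0],
    [7,0,0],
    [7,0,0],
    [7,0,0],
    [0,0,0],
    [0,0,0],
  ],
  yaw=[0,0,0,0,0,0,0],
)

```text
t: 7.28
ee_pos: [436.0, -38.7, 98.3]
orientation: [2.171, 2.221, 0.039]
ft_force: [-0.2, 0.5, 0.7]
width: 87.9
```

Run:
```python
from look import *
o,R=st(); print(R[:,2].round(4))
```

```text
t 7.28 pos [436.  -38.7  98.3] jaw dir deg 1.3 tilt 2.49 q [-0.11  0.35  2.14 -0.    0.6  -0.13] w 87.9 F [-0.2  0.5  0.7]
[ 0.0429 -0.0069 -0.9991]
```

Emit:
jog_arm(
  xyz=[
    [0,0,-3],
    [0,0,-5],
    [0,0,-5],
    [0,0,-5],
    [0,0,-5],
    [0,0,-5],
    [0,0,-3],
    [0,0,-1],
  ],
  yaw=[0,0,0,0,0,0,0,0],
)

```text
t: 7.95
ee_pos: [434.1, -38.5, 62.1]
orientation: [2.172, 2.223, 0.036]
ft_force: [0.4, 0.8, -0.6]
width: 87.5
```

Run:
```python
from look import *
o,R=st(); print(R[:,2].round(4))
```

```text
t 7.95 pos [434.1 -38.5  62.1] jaw dir deg 1.3 tilt 2.34 q [-0.11  0.43  2.16 -0.    0.51 -0.13] w 87.5 F [ 0.4  0.8 -0.6]
[ 0.0402 -0.0066 -0.9992]
```

Emit:
jog_arm(
  xyz=[
    [0,0,3],
    [0,0,5],
    [0,0,5],
    [0,0,5],
    [0,0,5],
    [0,0,5],
    [0,0,3],
    [0,0,1],
  ],
  yaw=[0,0,0,0,0,0,0,0],
)

```text
t: 8.62
ee_pos: [434.6, -38.6, 98.3]
orientation: [2.171, 2.222, 0.038]
ft_force: [0.3, 0.1, 0.3]
width: 88.2
```

Run:
```python
from look import *
o,R=st(); print(R[:,2].round(4))
```

```text
t 8.62 pos [434.6 -38.6  98.3] jaw dir deg 1.3 tilt 2.43 q [-0.11  0.35  2.15 -0.    0.6  -0.13] w 88.2 F [0.3 0.1 0.3]
[ 0.0419 -0.0068 -0.9991]
```

Emit:
jog_arm(
  xyz=[
    [-25,0,0],
    [-25,0,0],
    [0,0,0],
    [0,0,0],
    [0,0,0],
  ],
  yaw=[0,0,0,0,0],
)

```text
t: 9.03
ee_pos: [385.0, -38.7, 100.1]
orientation: [2.169, 2.219, 0.043]
ft_force: [-0.3, -0.5, -0.5]
width: 87.8
```

Run:
```python
from look import *
o,R=st(); print(R[:,2].round(4))
```

```text
t 9.03 pos [385.  -38.7 100.1] jaw dir deg 1.3 tilt 2.71 q [-0.13  0.29  2.25 -0.    0.56 -0.15] w 87.8 F [-0.3 -0.5 -0.5]
[ 0.0467 -0.0074 -0.9989]
```

Emit:
jog_arm(
  xyz=[
    [4,0,0],
    [6,0,0],
    [7,0,0],
    [7,0,0],
    [7,0,0],
    [7,0,0],
    [5,0,0],
    [2,0,0],
    [0,0,0],
  ],
  yaw=[0,0,0,0,0,0,0,0,0],
)

```text
t: 9.78
ee_pos: [440.7, -38.9, 100.3]
orientation: [2.166, 2.217, 0.047]
ft_force: [-0.2, -0.4, -0.6]
width: 87.7
```

Run:
```python
from look import *
o,R=st(); print(R[:,2].round(4))
```

```text
t 9.78 pos [440.7 -38.9 100.3] jaw dir deg 1.4 tilt 2.97 q [-0.11  0.35  2.14 -0.    0.6  -0.13] w 87.7 F [-0.2 -0.4 -0.6]
[ 0.0512 -0.0078 -0.9987]
```

Emit:
jog_arm(
  xyz=[
    [25,0,0],
    [25,0,0],
    [0,0,0],
    [0,0,0],
    [0,0,0],
  ],
  yaw=[0,0,0,0,0],
)

```text
t: 10.2
ee_pos: [489.7, -38.7, 99.4]
orientation: [2.168, 2.219, 0.043]
ft_force: [0.3, -0.3, 0.2]
width: 88.0
```

Run:
```python
from look import *
o,R=st(); print(R[:,2].round(4))
```

```text
t 10.2 pos [489.7 -38.7  99.4] jaw dir deg 1.4 tilt 2.72 q [-0.1   0.41  2.03 -0.    0.65 -0.12] w 88.0 F [ 0.3 -0.3  0.2]
[ 0.0469 -0.0074 -0.9989]
```

Emit:
jog_arm(
  xyz=[
    [-4,0,0],
    [-6,0,0],
    [-7,0,0],
    [-7,0,0],
    [-7,0,0],
    [-7,0,0],
    [-5,0,0],
    [-2,0,0],
    [0,0,0],
  ],
  yaw=[0,0,0,0,0,0,0,0,0],
)

```text
t: 10.95
ee_pos: [433.3, -38.4, 99.0]
orientation: [2.172, 2.222, 0.037]
ft_force: [-0.4, -0.6, 0.9]
width: 87.9
```

Run:
```python
from look import *
o,R=st(); print(R[:,2].round(4))
```

```text
t 10.95 pos [433.3 -38.4  99. ] jaw dir deg 1.3 tilt 2.4 q [-0.11  0.35  2.15 -0.    0.61 -0.13] w 87.9 F [-0.4 -0.6  0.9]
[ 0.0413 -0.0069 -0.9991]
```

Emit:
jog_arm(
  xyz=[
    [38,0,0],
    [38,0,0],
    [38,0,0],
    [0,0,0],
    [0,0,0],
    [0,0,0],
    [-4,0,0],
    [-7,0,0],
    [-9,0,0],
    [-9,0,0],
    [-9,0,0],
    [-9,0,0],
    [-9,0,0],
    [-9,0,0],
    [-9,0,0],
    [-9,0,0],
    [-9,0,0],
    [-7,0,0],
    [-4,0,0],
    [0,0,0],
  ],
  yaw=[0,0,0,0,0,0,0,0,0,0,0,0,0,0,0,0,0,0,0,0],
)

```text
t: 12.62
ee_pos: [429.0, -37.8, 98.7]
orientation: [2.176, 2.225, 0.031]
ft_force: [-0.4, -0.5, -0.1]
width: 87.9
```

Run:
```python
from look import *
o,R=st(); print(R[:,2].round(4))
```

```text
t 12.62 pos [429.  -37.8  98.7] jaw dir deg 1.3 tilt 2.03 q [-0.11  0.34  2.15 -0.    0.61 -0.13] w 87.9 F [-0.4 -0.5 -0.1]
[ 0.035  -0.0062 -0.9994]
```

Emit:
jog_arm(
  xyz=[
    [-0.3,0,-4],
    [0,0,-8],
    [0,0,-8],
    [0,0,-8],
    [0,0,-8],
    [0,0,-8],
    [0,0,-8],
    [0,0,-8],
    [0,0,-8],
    [0,0,-6],
    [0,0,-4],
    [0,0,-2],
    [0,0,0],
  ],
  yaw=[0,0,0,0,0,0,0,0,0,0,0,0,0],
)

```text
t: 13.7
ee_pos: [430.0, -37.9, 8.3]
orientation: [2.176, 2.225, 0.031]
ft_force: [-0.6, -0.1, 0.4]
width: 87.5
```

Run:
```python
from look import *
o,R=st(); look("wrist","w4")
```

```text
t 13.7 pos [430.  -37.9   8.3] jaw dir deg 1.3 tilt 2.0 q [-0.11  0.55  2.17 -0.01  0.38 -0.13] w 87.5 F [-0.6 -0.1  0.4]
```

View pics/w4.png

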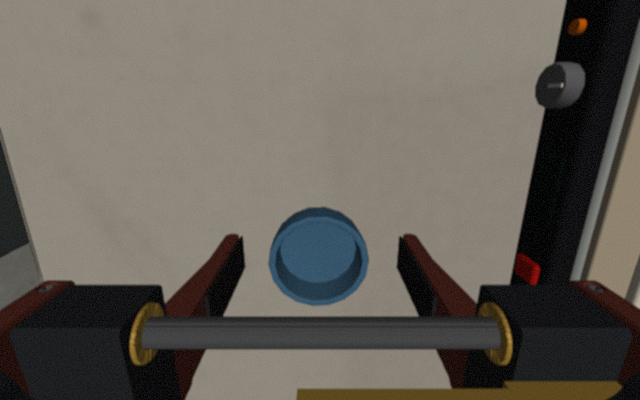

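Emit:
jog_arm(
  xyz=[
    [-1.5,0.3,-2.5],
    [-0.5,0,-1.5],
    [0,0,0],
  ],
  yaw=[0.4,0.4,0],
)

```text
t: 14.0
ee_pos: [428.6, -37.6, 5.0]
orientation: [2.158, 2.241, 0.033]
ft_force: [0.3, 0.3, 0.9]
width: 87.9
```

Emit:
jog_arm(
  xyz=[
    [0,0,0],
    [0,0,0],
    [0,0,0],
    [0,0,0],
    [0,0,0],
    [0,0,0],
    [0,0,0],
    [0,0,0],
  ],
  yaw=[0,0,0,0,0,0,0,0],
  gripper=1,
)

```text
t: 14.67
ee_pos: [429.2, -37.7, 5.9]
orientation: [2.157, 2.24, 0.035]
ft_force: [0.1, -0.5, -0.8]
width: 53.4
```

Run:
```python
from look import *
o,R=st(); look("wrist","w5")
```

```text
t 14.67 pos [429.2 -37.7   5.9] jaw dir deg 2.2 tilt 2.24 q [-0.11  0.56  2.18 -0.    0.37 -0.15] w 53.4 F [ 0.1 -0.5 -0.8]
```

View pics/w5.png

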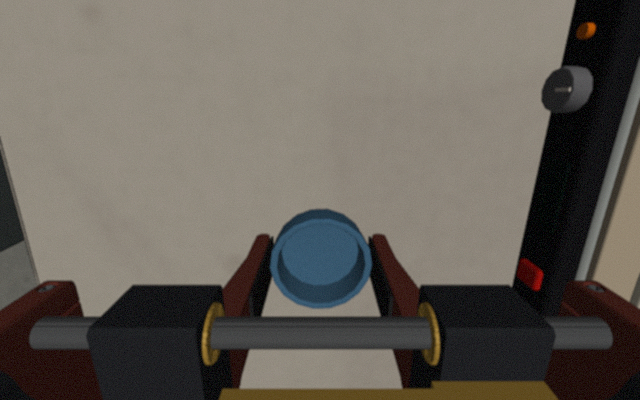

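Emit:
jog_arm(
  xyz=[
    [0,0,4],
    [0,0,8],
    [0,0,10],
    [0,0,10],
    [0,0,10],
    [0,0,10],
    [0,0,10],
    [0,0,10],
    [0,0,8],
    [0,0,5],
    [0,0,2],
    [0,0,0],
  ],
  yaw=[0,0,0,0,0,0,0,0,0,0,0,0],
)

```text
t: 15.72
ee_pos: [428.1, -37.5, 102.0]
orientation: [2.157, 2.239, 0.036]
ft_force: [-0.3, 0.1, -0.7]
width: 53.4
```

Emit:
jog_arm(
  xyz=[
    [20,5,0],
    [20,5,0],
    [20,5,0],
    [20,5,0],
    [20,5,0],
    [20,5,0],
    [20,6,0],
    [20,6,0],
    [16,5,0],
    [8,2,0],
    [0,0,0],
    [0,0,0],
    [0,0,0],
  ],
  yaw=[0,0,0,0,0,0,0,0,0,0,0,0,0],
)

```text
t: 16.8
ee_pos: [612.1, 14.2, 93.9]
orientation: [2.166, 2.248, 0.018]
ft_force: [-0.1, 0.3, -1.0]
width: 53.3
```

Run:
```python
from look import *
o,R=st(); look("wrist","w6"); look("side","s6")
```

```text
t 16.8 pos [612.1  14.2  93.9] jaw dir deg 2.1 tilt 1.32 q [ 0.01  0.56  1.75 -0.01  0.81 -0.02] w 53.3 F [-0.1  0.3 -1. ]
```

View pics/w6.png

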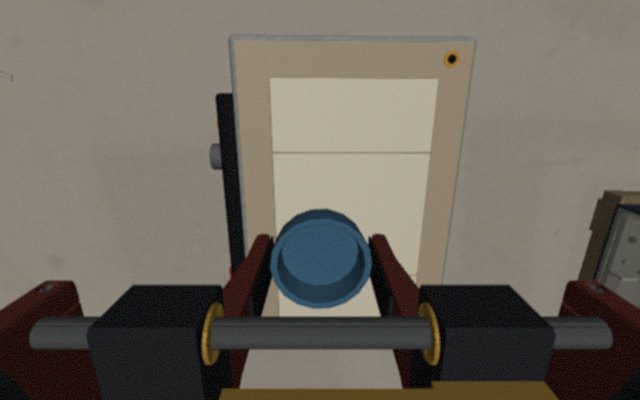

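View pics/s6.png

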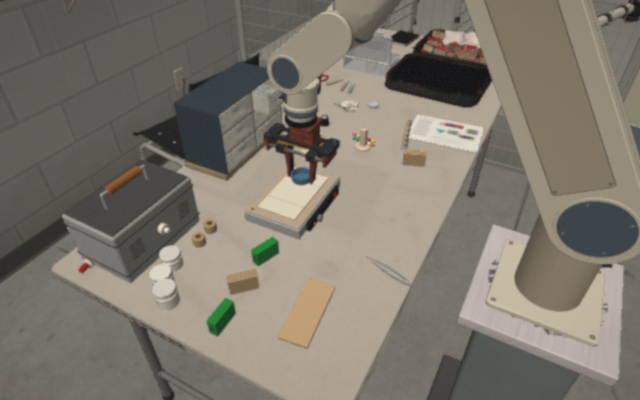

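Emit:
jog_arm(
  xyz=[
    [7,1,0],
    [9,1,0],
    [5,0.5,-4],
    [0,0,-7],
    [0,0,-7],
    [0,0,-7],
    [0,0,-5],
    [0,0,-3],
    [0,0,0],
    [0,0,0],
  ],
  yaw=[0,0,0,0,0,0,0,0,0,0],
)

```text
t: 17.73
ee_pos: [632.4, 15.9, 56.5]
orientation: [2.169, 2.248, 0.015]
ft_force: [-0.6, -0.8, -1.0]
width: 53.2
```

Run:
```python
from look import *
o,R=st()
```

```text
t 17.73 pos [632.4  15.9  56.5] jaw dir deg 2.0 tilt 1.16 q [ 0.01  0.64  1.71 -0.01  0.77 -0.02] w 53.2 F [-0.6 -0.8 -1. ]
```

Emit:
jog_arm(
  xyz=[
    [0.6,0.7,-2],
    [0.6,0.4,-2],
    [0,0,-1.2],
    [0,0,0],
  ],
  yaw=[0,0,0,0],
)

```text
t: 18.07
ee_pos: [633.9, 17.1, 51.4]
orientation: [2.169, 2.247, 0.015]
ft_force: [-0.4, 0.0, -0.6]
width: 53.0
```

Run:
```python
from look import *
o,R=st(); look("wrist","w7"); p=look("side","s7")
cv2.imwrite("pics/s7c.png",cv2.resize(p["img"][130:250,230:360],None,fx=5,fy=5,interpolation=cv2.INTER_CUBIC))
```

```text
t 18.07 pos [633.9  17.1  51.4] jaw dir deg 2.0 tilt 1.2 q [ 0.01  0.65  1.71 -0.01  0.76 -0.02] w 53.0 F [-0.4  0.  -0.6]
```

View pics/s7c.png

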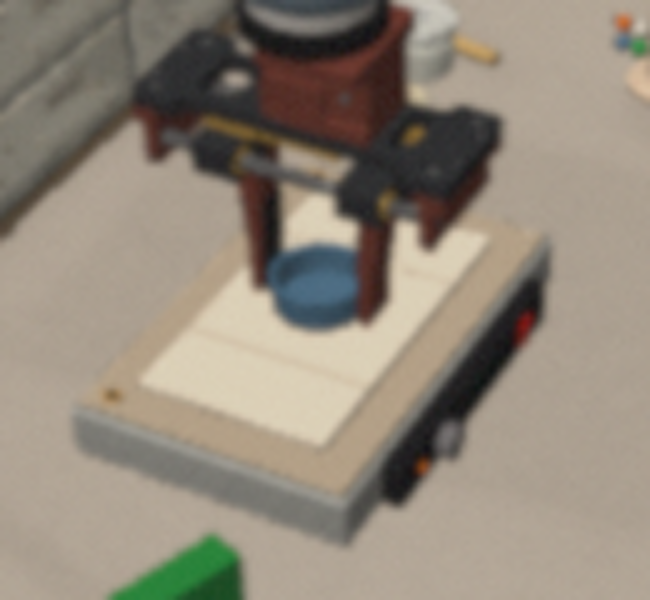

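Dish sits essentially on the floor centre; lower until light contact, then release.

Emit:
jog_arm(
  xyz=[
    [0,0,-0.7],
    [0,0,-0.5],
    [0,0,0],
  ],
  yaw=[0,0,0],
)

```text
t: 18.42
ee_pos: [634.3, 17.1, 51.3]
orientation: [2.168, 2.247, 0.016]
ft_force: [-0.8, 0.8, -1.2]
width: 53.4
```

Emit:
jog_arm(
  xyz=[
    [0,0,0],
    [0,0,0],
    [0,0,0],
    [0,0,0],
    [0,0,0],
    [0,0,0],
  ],
  yaw=[0,0,0,0,0,0],
  gripper=0,
)

```text
t: 18.92
ee_pos: [634.8, 17.1, 51.5]
orientation: [2.168, 2.246, 0.018]
ft_force: [1.6, 0.1, 0.3]
width: 86.9
```

Emit:
jog_arm(
  xyz=[
    [0,0,4],
    [0,0,8],
    [0,0,10],
    [0,0,12],
    [0,0,12],
    [0,0,12],
    [0,0,12],
    [0,0,10],
    [0,0,6],
    [0,0,0],
    [0,0,0],
  ],
  yaw=[0,0,0,0,0,0,0,0,0,0,0],
)

```text
t: 19.83
ee_pos: [636.1, 17.1, 150.4]
orientation: [2.165, 2.243, 0.024]
ft_force: [-0.7, 0.2, 0.4]
width: 87.9
```

Run:
```python
from look import *
o,R=st(); p=look("wrist","w8"); s=look("side","s8")
for q in (p,s):
  rs=ctrl.regions_of(q,"blue_dish")
  if rs:
    P=M["blue_dish"]+[0,0,45]; print(rs[0]["region"].sum(),fit([(q,rs[0]["region"])],P,(634,17,0)))
m=floormask(p,(633-30,17+60)); print("floor side", fit([(s,floormask(s,(633,90)))],M["floor"],(633,17,.03)))
```

```text
t 19.83 pos [636.1  17.1 150.4] jaw dir deg 2.0 tilt 1.63 q [ 0.01  0.51  1.67 -0.01  0.93 -0.02] w 87.9 F [-0.7  0.2  0.4]
3179 (array([6.3297e+02, 1.7032e+01, 1.8200e-01]), np.float64(0.049))
301 (array([6.31324e+02, 2.00140e+01, 3.90000e-02]), np.float64(0.11))
floor side (array([6.31541e+02, 2.03550e+01, 3.40000e-02]), np.float64(0.244))
```

View pics/w8.png

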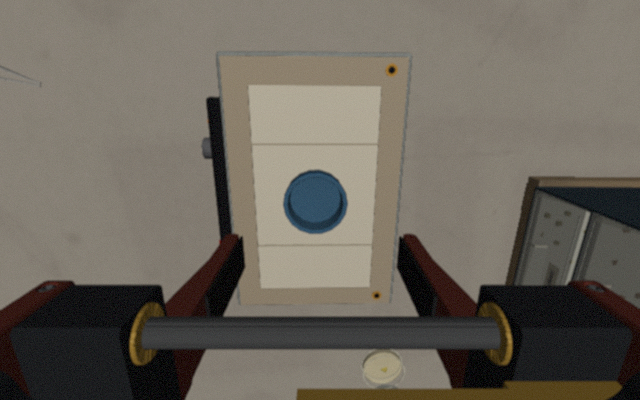

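Run:
```python
from look import *
p=ctrl.get_image("wrist"); o,R=st()
L=cv2.cvtColor(p["img"],cv2.COLOR_BGR2LAB).astype(float); ref=np.median(L[100:130,280:350].reshape(-1,3),0)
d=(np.abs(L-ref).max(2)<14).astype(np.uint8); n,l=cv2.connectedComponents(cv2.morphologyEx(d,cv2.MORPH_CLOSE,np.ones((5,5))))
m=(l==l[115,315]).astype(np.uint8)
cs,_=cv2.findContours(m,cv2.RETR_EXTERNAL,2); c=max(cs,key=cv2.contourArea); f=np.zeros_like(m); cv2.drawContours(f,[c],-1,1,-1)
print(f.sum(),fit([(p,f>0)],M["floor"],(633,17,.03)))
for uv in [(249,85),(381,86),(371,289),(260,290)]: print(atz(p,uv,45).round(1))
p=ctrl.get_image("wrist");rs=ctrl.regions_of(p,"blue_dish")[0]; print(fit([(p,rs["region"])],M["blue_dish"]+[0,0,45],(634,17,0)))
```

```text
t 20.08 pos [635.3  17.1 148.9] jaw dir deg 2.0 tilt 1.49 q [ 0.01  0.51  1.67 -0.01  0.93 -0.02] w 87.9 F [ 0.3 -0.4 -0.8]
24371 (array([6.33313e+02, 1.60930e+01, 2.90000e-02]), np.float64(0.03))
[577.3 108.   45. ]
[682.5 111.2  45. ]
[690.6 -77.   45. ]
[581.8 -80.3  45. ]
(array([6.33367e+02, 1.71130e+01, 1.00000e-01]), np.float64(0.054))
```

Emit:
jog_arm(
  xyz=[
    [-2,10,0],
    [-3,20,0],
    [-3,20,0],
    [-3,20,0],
    [-3,20,0],
    [-3,20,0],
    [-3,20,0],
    [-3,20,0],
    [-3,20,0],
    [-3,20,0],
    [-3,20,0],
    [-3,20,0],
    [-3,20,0],
    [-3,18,0],
    [-3,15,0],
    [-3,10,0],
    [-2,5,0],
    [0,0,0],
    [0,0,0],
  ],
  yaw=[2,3,3,3,3,3,3,3,3,3,3,3,3,3,2.5,1,0,0,0],
)

```text
t: 21.77
ee_pos: [573.8, 338.1, 142.3]
orientation: [1.061, 2.949, 0.022]
ft_force: [-0.1, 0.1, 0.4]
width: 88.1
```

Run:
```python
from look import *
o,R=st(); print(R[:,2].round(3)); p=look("wrist","w9"); S=ctrl.get_image("side"); T=ctrl.get_image("top")
def near(q,X):
    uv=proj(q,X); rs=ctrl.regions_of(q,"bar_a"); 
    rs=[r for r in rs if np.hypot(*(np.array(r["centre"])*[640,400]-uv))<25*(2 if q is p else .6)]
    return rs[0]["region"] if rs else None
for nm,q in (("w",p),("s",S),("t",T)):
    m=near(q,(584,319,21)); 
    if m is not None: print(nm,m.sum(),fit([(q,m)],M["bar_a"],(584,319,.8)))
```

```text
t 21.77 pos [573.8 338.1 142.3] jaw dir deg 50.4 tilt 0.91 q [ 0.51  0.57  1.6   0.    0.96 -0.37] w 88.1 F [-0.1  0.1  0.4]
[ 0.012  0.011 -1.   ]
w 2521 (array([584.533, 316.311,   0.805]), np.float64(0.042))
s 584 (array([583.06 , 319.141,   0.812]), np.float64(0.086))
```

View pics/w9.png

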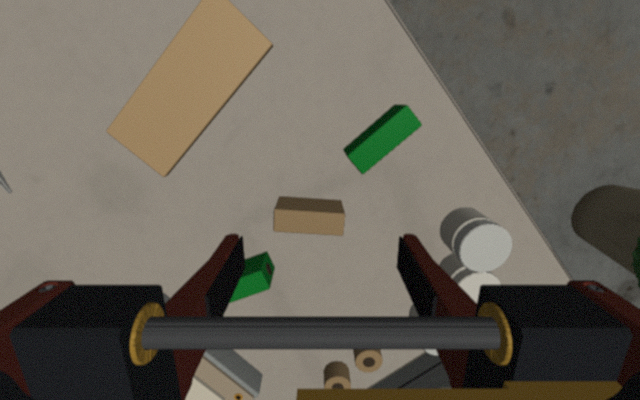

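Emit:
jog_arm(
  xyz=[
    [3,-6,0],
    [4,-7,-5],
    [3,-6,-10],
    [0,0,-10],
    [0,0,-10],
    [0,0,-10],
    [0,0,-10],
    [0,0,-8],
    [0,0,-5],
    [0,0,0],
    [0,0,0],
  ],
  yaw=[-1.2,-1.2,-1.2,0,0,0,0,0,0,0,0],
)

```text
t: 22.98
ee_pos: [584.7, 313.5, 64.6]
orientation: [1.17, 2.909, 0.017]
ft_force: [0.3, 0.5, 0.8]
width: 87.6
```

Run:
```python
from look import *
o,R=st(); p=look("wrist","w10")
rs=ctrl.regions_of(p,"bar_a"); uv=proj(p,(584,316,42)); 
for r in rs:
    if np.hypot(*(np.array(r["centre"])*[640,400]-uv))<60: print(r["region"].sum(),fit([(p,r["region"])],M["bar_a"],(584,317,.8)))
```

```text
t 22.98 pos [584.7 313.5  64.6] jaw dir deg 46.2 tilt 0.71 q [ 0.47  0.67  1.63  0.    0.83 -0.34] w 87.6 F [0.3 0.5 0.8]
4803 (array([584.354, 316.192,   0.791]), np.float64(0.047))
```

View pics/w10.png

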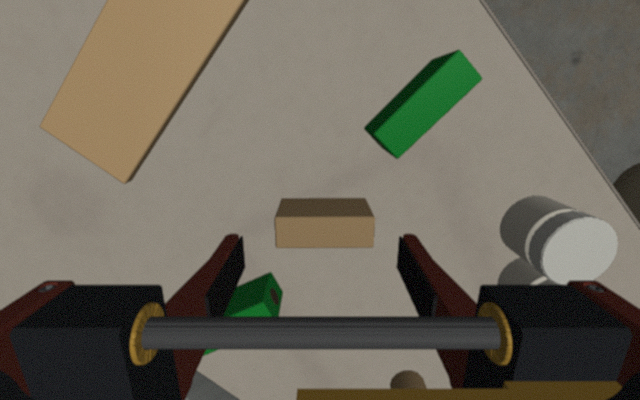

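Emit:
jog_arm(
  xyz=[
    [0,1,-4],
    [0,1,-8],
    [0,0.6,-9],
    [0,0,-9],
    [0,0,-8],
    [0,0,-5],
    [0,0,-2],
    [0,0,0],
  ],
  yaw=[-0.2,-0.2,0,0,0,0,0,0],
)

```text
t: 23.75
ee_pos: [585.6, 317.3, 16.7]
orientation: [1.18, 2.903, 0.022]
ft_force: [0.3, 0.8, -0.6]
width: 87.7
```

Emit:
jog_arm(
  xyz=[
    [0,0,0],
    [0,0,0],
    [0,0,0],
    [0,0,0],
    [0,0,0],
    [0,0,0],
  ],
  yaw=[0,0,0,0,0,0],
  gripper=1,
)

```text
t: 24.25
ee_pos: [586.0, 317.3, 17.3]
orientation: [1.18, 2.902, 0.022]
ft_force: [-0.4, 0.3, -0.9]
width: 63.8
```

Run:
```python
from look import *
o,R=st(); p=look("wrist","w11")
```

```text
t 24.25 pos [586.  317.3  17.3] jaw dir deg 45.8 tilt 0.95 q [ 0.48  0.74  1.63  0.    0.75 -0.32] w 63.8 F [-0.4  0.3 -0.9]
```

View pics/w11.png

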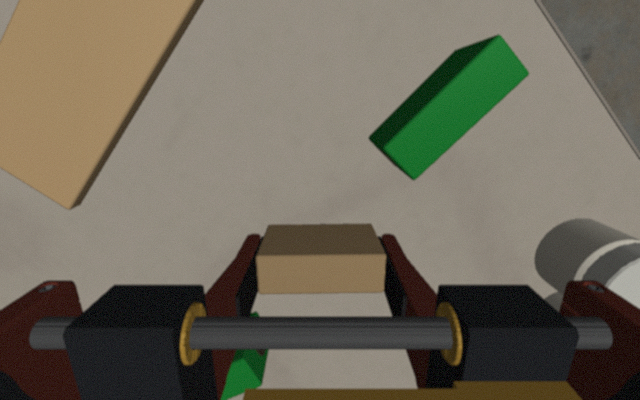

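Emit:
jog_arm(
  xyz=[
    [0,0,5],
    [0,0,10],
    [0,0,12],
    [0,0,12],
    [0,0,12],
    [0,0,12],
    [0,0,10],
    [0,0,8],
    [0,0,4],
  ],
  yaw=[0,0,0,0,0,0,0,0,0],
)

```text
t: 25.05
ee_pos: [586.2, 317.4, 113.2]
orientation: [1.179, 2.901, 0.025]
ft_force: [-0.1, 0.6, -0.5]
width: 64.2
```

Emit:
jog_arm(
  xyz=[
    [1,-8,0],
    [3,-15,0],
    [3,-18,0],
    [3,-18,0],
    [3,-18,0],
    [3,-18,0],
    [3,-18,0],
    [3,-18,0],
    [3,-18,0],
    [3,-18,0],
    [3,-16,0],
    [3,-14,0],
    [3,-10,0],
    [2,-6,0],
    [2,-4,0],
    [0,0,0],
    [0,0,0],
  ],
  yaw=[-2,-3,-3.2,-3.2,-3.2,-3.2,-3.2,-3.2,-3.2,-3.2,-3,-3,-2,-1,0,0,0],
)

```text
t: 26.47
ee_pos: [623.4, 83.0, 108.8]
orientation: [2.159, 2.269, 0.005]
ft_force: [0.6, -0.4, -2.1]
width: 64.0
```

Run:
```python
from look import *
o,R=st(); p=look("wrist","w12")
```

```text
t 26.47 pos [623.4  83.  108.8] jaw dir deg 2.8 tilt 0.61 q [ 0.12  0.57  1.7  -0.01  0.87  0.07] w 64.0 F [ 0.6 -0.4 -2.1]
```

View pics/w12.png

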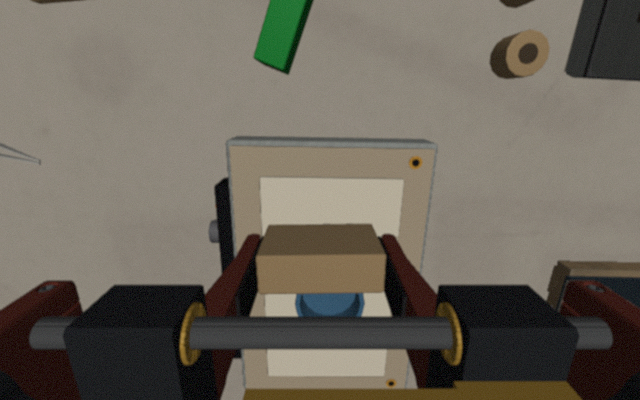

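Emit:
jog_arm(
  xyz=[
    [3,-0.7,-3],
    [3,-0.7,-6],
    [1,0,-8],
    [0,0,-8],
    [0,0,-7],
    [0,0,-4],
    [0,0,-2],
    [0,0,0],
  ],
  yaw=[-0.4,-0.4,0,0,0,0,0,0],
)

```text
t: 27.18
ee_pos: [629.9, 84.6, 65.3]
orientation: [2.171, 2.259, 0.003]
ft_force: [-0.3, -0.1, -1.7]
width: 64.3
```

Run:
```python
from look import *
o,R=st()
```

```text
t 27.18 pos [629.9  84.6  65.3] jaw dir deg 2.3 tilt 0.51 q [ 0.12  0.64  1.69 -0.01  0.8   0.08] w 64.3 F [-0.3 -0.1 -1.7]
```

Emit:
jog_arm(
  xyz=[
    [0.7,-1.7,0],
    [0.6,-1.5,0],
    [0,0,-1.2],
    [0,0,-0.8],
    [0,0,0],
  ],
  yaw=[-0.3,0,0,0,0],
)

```text
t: 27.6
ee_pos: [631.8, 80.9, 63.7]
orientation: [2.178, 2.252, 0.004]
ft_force: [-0.1, -0.8, -0.8]
width: 63.9
```

Run:
```python
from look import *
o,R=st()
```

```text
t 27.6 pos [631.8  80.9  63.7] jaw dir deg 1.9 tilt 0.55 q [ 0.11  0.64  1.69 -0.01  0.8   0.08] w 63.9 F [-0.1 -0.8 -0.8]
```

Emit:
jog_arm(
  xyz=[
    [0,0.2,-1],
    [0,0,-0.8],
    [0,0,-0.5],
    [0,0,0],
  ],
  yaw=[0,0,0,0],
)

```text
t: 27.93
ee_pos: [632.3, 81.1, 62.1]
orientation: [2.177, 2.251, 0.006]
ft_force: [-0.6, -0.4, -1.2]
width: 63.7
```

Emit:
jog_arm(
  xyz=[
    [0,0,0],
    [0,0,0],
    [0,0,0],
    [0,0,0],
    [0,0,0],
  ],
  yaw=[0,0,0,0,0],
  gripper=0,
)

```text
t: 28.35
ee_pos: [632.9, 81.3, 62.7]
orientation: [2.176, 2.25, 0.008]
ft_force: [-0.5, 0.3, 0.1]
width: 87.3
```

Emit:
jog_arm(
  xyz=[
    [0,0,4],
    [0,0,8],
    [0,0,10],
    [0,0,12],
    [0,0,12],
    [0,0,12],
    [0,0,10],
    [0,0,6],
    [0,0,0],
    [0,0,0],
  ],
  yaw=[0,0,0,0,0,0,0,0,0,0],
)

```text
t: 29.18
ee_pos: [634.2, 81.5, 148.2]
orientation: [2.174, 2.248, 0.014]
ft_force: [0.7, -0.4, 0.2]
width: 87.5
```

Run:
```python
from look import *
o,R=st(); p=look("wrist","w13")
for r in ctrl.regions_of(p,"bar_a"):
    uv=np.array(r["centre"])*[640,400]
    print(uv.round(),r["region"].sum())
    if np.hypot(*(uv-proj(p,(631,81,80))))<50: print(fit([(p,r["region"])],M["bar_a"]+[0,0,45],(631,81,0.03)))
r=ctrl.regions_of(p,"blue_dish")[0]; print(fit([(p,r["region"])],M["blue_dish"]+[0,0,45],(633,17,0)))
```

```text
t 29.18 pos [634.2  81.5 148.2] jaw dir deg 1.9 tilt 0.98 q [ 0.11  0.52  1.66 -0.01  0.94  0.08] w 87.5 F [ 0.7 -0.4  0.2]
[271.  36.] 2696
[319. 206.] 3358
(array([6.31334e+02, 8.05430e+01, 3.20000e-02]), np.float64(0.043))
(array([ 6.33635e+02,  1.70720e+01, -4.20000e-02]), np.float64(0.043))
```

View pics/w13.png

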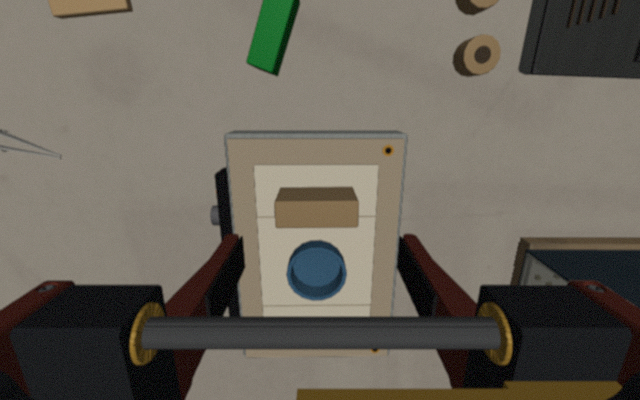

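Emit:
jog_arm(
  xyz=[
    [-5,-10,0],
    [-10,-20,0],
    [-11,-20,0],
    [-11,-20,0],
    [-11,-20,0],
    [-11,-20,0],
    [-11,-20,0],
    [-11,-20,0],
    [-11,-20,0],
    [-11,-20,0],
    [-11,-20,0],
    [-11,-20,0],
    [-11,-20,0],
    [-11,-20,0],
    [-11,-20,0],
    [-11,-20,0],
    [-11,-20,0],
    [-9,-16,0],
    [-8,-12,0],
    [-6,-10,0],
  ],
  yaw=[0,1,1,1,1,1,1,1,1,1,1,1,1,1,1,1,1,0,0,0],
)

```text
t: 31.0
ee_pos: [400.3, -305.2, 132.9]
orientation: [-1.819, -2.547, 0.006]
ft_force: [-0.5, -0.3, -0.0]
width: 88.2
```

Emit:
jog_arm(
  xyz=[
    [-3,-5,0],
    [-2,-3,0],
    [0,0,0],
    [0,0,0],
  ],
  yaw=[0,0,0,0],
)

```text
t: 31.33
ee_pos: [391.2, -314.7, 131.2]
orientation: [-1.822, -2.54, 0.006]
ft_force: [1.0, -0.0, -0.1]
width: 87.7
```

Run:
```python
from look import *
o,R=st(); print(R[:,2].round(3)); p=look("wrist","w14")
for r in ctrl.regions_of(p,"bar_a"):
    uv=np.array(r["centre"])*[640,400]
    print(uv.round(),r["region"].sum())
    if np.hypot(*(uv-proj(p,(416,-312,30))))<60: print(fit([(p,r["region"])],M["bar_a"],(416,-312,0.33)))
```

```text
t 31.33 pos [ 391.2 -314.7  131.2] jaw dir deg 18.7 tilt 0.94 q [-0.7   0.39  1.95 -0.01  0.82 -1.02] w 87.7 F [ 1.  -0.  -0.1]
[-0.015  0.006 -1.   ]
```

View pics/w14.png

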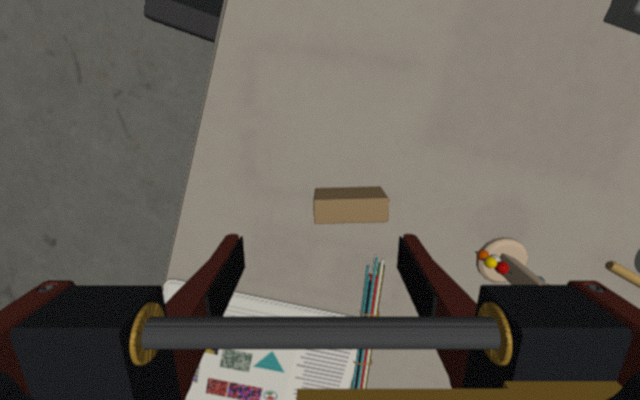

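Run:
```python
from look import *
p=ctrl.get_image("wrist"); h=cv2.cvtColor(p["img"],cv2.COLOR_BGR2HSV)
m=(h[...,1]>75).astype(np.uint8); m[:170]=0; m[240:]=0; m[:,:290]=0; m[:,410:]=0
m=cv2.morphologyEx(m,cv2.MORPH_OPEN,np.ones((3,3))); n,l,s,c=cv2.connectedComponentsWithStats(m); k=1+s[1:,4].argmax(); print(s[k])
print(fit([(p,l==k)],M["bar_a"],(416,-314,.33)))
for r in ctrl.pinpoint(p,"bead_tree"): uv=np.array(r["centre"])*[640,400]; print(uv,atz(p,uv,0),r["confidence"])
```

```text
[ 313  187   75   36 2487]
(array([ 4.15858e+02, -3.13336e+02,  3.32000e-01]), np.float64(0.094))
[496.576 257.88 ] [ 5.84395356e+02 -3.24465067e+02 -5.68434189e-14] 0.85
```

Emit:
jog_arm(
  xyz=[
    [6,0.3,0],
    [8,0.3,-5],
    [7,0.2,-9],
    [2,0,-9],
    [0,0,-9],
    [0,0,-9],
    [0,0,-9],
    [0,0,-7],
    [0,0,-3],
    [0,0,0],
    [0,0,0],
  ],
  yaw=[0.3,0,0,0,0,0,0,0,0,0,0],
)

```text
t: 32.45
ee_pos: [417.5, -311.2, 62.8]
orientation: [-1.807, -2.547, 0.005]
ft_force: [0.1, 0.2, -0.7]
width: 87.7
```

Run:
```python
from look import *
o,R=st(); p=look("wrist","w15"); h=cv2.cvtColor(p["img"],cv2.COLOR_BGR2HSV)
for r in ctrl.regions_of(p,"bar_a"):
    uv=np.array(r["centre"])*[640,400]
    print(uv.round(),r["region"].sum())
    if np.hypot(*(uv-proj(p,(416,-313,30))))<60: print(fit([(p,r["region"])],M["bar_a"],(416,-313,0.33)))
m=(h[...,1]>65).astype(np.uint8); m[:170]=0; m[260:]=0; m[:,:265]=0; m[:,390:]=0
m=cv2.morphologyEx(m,cv2.MORPH_OPEN,np.ones((3,3))); n,l,s,c=cv2.connectedComponentsWithStats(m); k=1+s[1:,4].argmax(); print(s[k])
print(fit([(p,l==k)],M["bar_a"],(416,-314,.33)))
```

```text
t 32.45 pos [ 417.5 -311.2   62.8] jaw dir deg 19.3 tilt 1.08 q [-0.66  0.53  1.94 -0.01  0.69 -0.99] w 87.7 F [ 0.1  0.2 -0.7]
[317. 226.] 4782
(array([ 4.15746e+02, -3.13139e+02,  3.52000e-01]), np.float64(0.059))
[ 269  204  100   50 4740]
(array([ 4.15802e+02, -3.13292e+02,  3.64000e-01]), np.float64(0.067))
```

View pics/w15.png

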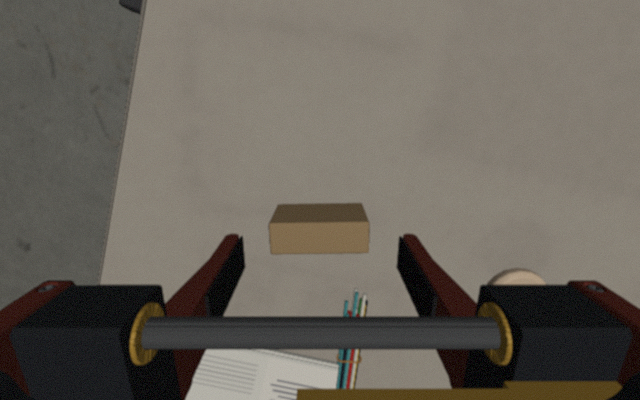

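Emit:
jog_arm(
  xyz=[
    [-0.8,-1,-4],
    [-0.8,-1,-8],
    [0,0,-9],
    [0,0,-9],
    [0,0,-7],
    [0,0,-4],
    [0,0,-2],
    [0,0,0],
  ],
  yaw=[0.4,0.3,0,0,0,0,0,0],
)

```text
t: 33.22
ee_pos: [416.3, -314.3, 16.6]
orientation: [-1.792, -2.562, 0.006]
ft_force: [-0.1, -0.7, 0.3]
width: 87.8
```

Emit:
jog_arm(
  xyz=[
    [0,0,0],
    [0,0,0],
    [0,0,0],
    [0,0,0],
    [0,0,0],
    [0,0,0],
  ],
  yaw=[0,0,0,0,0,0],
  gripper=1,
)

```text
t: 33.72
ee_pos: [416.8, -314.5, 17.1]
orientation: [-1.793, -2.562, 0.006]
ft_force: [-0.8, -0.7, -0.8]
width: 64.0
```

Run:
```python
from look import *
o,R=st(); p=look("wrist","w16")
```

```text
t 33.72 pos [ 416.8 -314.5   17.1] jaw dir deg 20.0 tilt 0.85 q [-0.67  0.61  1.95 -0.01  0.6  -1.01] w 64.0 F [-0.8 -0.7 -0.8]
```

View pics/w16.png

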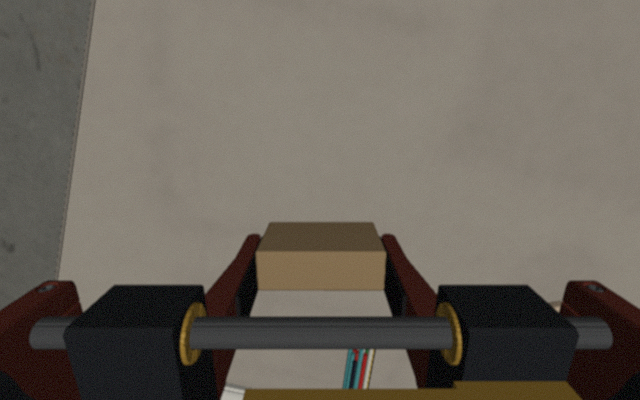

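Emit:
jog_arm(
  xyz=[
    [0,0,5],
    [0,0,10],
    [0,0,12],
    [0,0,12],
    [0,0,12],
    [0,0,12],
    [0,0,10],
    [0,0,8],
    [0,0,4],
  ],
  yaw=[0,0,0,0,0,0,0,0,0],
)

```text
t: 34.52
ee_pos: [416.4, -314.2, 112.4]
orientation: [-1.793, -2.564, 0.006]
ft_force: [-0.4, 0.9, -1.0]
width: 64.0
```

Emit:
jog_arm(
  xyz=[
    [8,8,0],
    [14,16,0],
    [15,18,0],
    [15,18,0],
    [15,18,0],
    [15,18,0],
    [15,18,0],
    [15,18,0],
    [15,18,0],
    [15,18,0],
    [15,18,0],
    [14,18,0],
    [12,15,0],
    [10,10,0],
    [6,8,0],
    [4,6,0],
    [2,3,0],
    [0,0,0],
    [0,0,0],
  ],
  yaw=[0,-1.5,-1.5,-1.5,-1.5,-1.5,-1.5,-1.5,-1.5,-1.5,-1.5,-1.5,-1,0,0,0,0,0,0],
)

```text
t: 36.1
ee_pos: [630.0, -44.3, 106.8]
orientation: [-2.174, -2.237, 0.01]
ft_force: [0.4, -0.4, -1.8]
width: 63.9
```

Run:
```python
from look import *
o,R=st(); p=look("wrist","w17")
```

```text
t 36.1 pos [630.  -44.3 106.8] jaw dir deg 1.7 tilt 1.33 q [-0.09  0.58  1.67  0.01  0.91 -0.13] w 63.9 F [ 0.4 -0.4 -1.8]
```

View pics/w17.png

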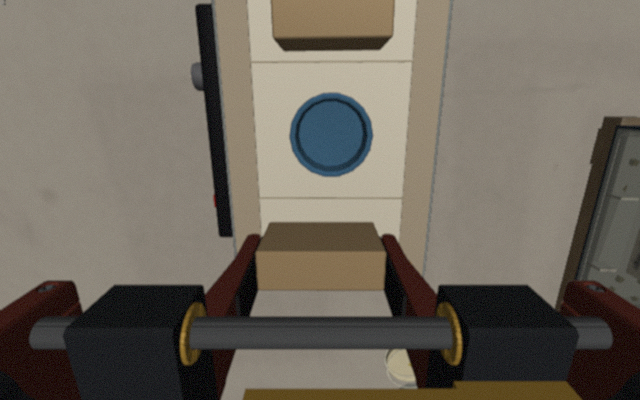

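Emit:
jog_arm(
  xyz=[
    [2,-2,-3],
    [2,-2,-6],
    [1.4,-1,-8],
    [0,0,-8],
    [0,0,-6],
    [0,0,-4],
    [0,0,-2],
    [0,0,0],
  ],
  yaw=[0.2,0,0,0,0,0,0,0],
)

```text
t: 36.82
ee_pos: [633.6, -53.3, 64.9]
orientation: [-2.173, -2.235, 0.013]
ft_force: [0.0, 0.7, -1.0]
width: 64.0
```

Run:
```python
from look import *
o,R=st()
```

```text
t 36.82 pos [633.6 -53.3  64.9] jaw dir deg 1.6 tilt 1.45 q [-0.11  0.65  1.67  0.01  0.85 -0.14] w 64.0 F [ 0.   0.7 -1. ]
```

Emit:
jog_arm(
  xyz=[
    [0.9,1.8,0],
    [0.8,1.6,0],
    [0,0,-1],
    [0,0,-0.6],
    [0,0,0],
  ],
  yaw=[0.3,0,0,0,0],
)

```text
t: 37.23
ee_pos: [635.9, -49.1, 63.7]
orientation: [-2.167, -2.243, 0.012]
ft_force: [0.0, -0.3, -1.3]
width: 63.9
```

Run:
```python
from look import *
o,R=st();
p=look("wrist","w18")
```

```text
t 37.23 pos [635.9 -49.1  63.7] jaw dir deg 2.0 tilt 1.41 q [-0.1   0.65  1.67  0.01  0.85 -0.14] w 63.9 F [ 0.  -0.3 -1.3]
```

View pics/w18.png

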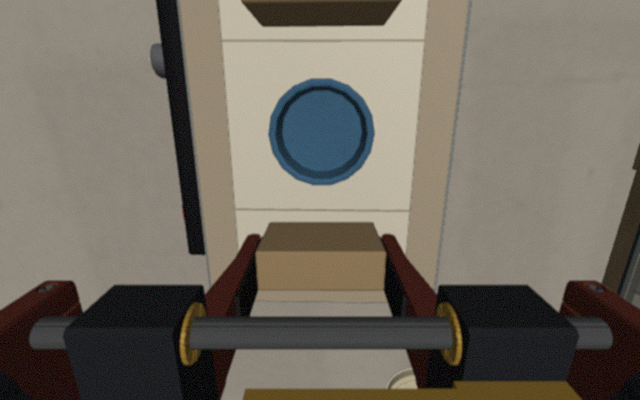

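Good; lower, release, back off.

Emit:
jog_arm(
  xyz=[
    [-0.3,-0.4,-1],
    [0,0,-0.8],
    [0,0,-0.5],
    [0,0,0],
  ],
  yaw=[0,0,0,0],
)

```text
t: 37.62
ee_pos: [636.1, -49.6, 62.1]
orientation: [-2.167, -2.243, 0.011]
ft_force: [0.1, -0.5, -0.9]
width: 63.7
```

Emit:
jog_arm(
  xyz=[
    [0,0,0],
    [0,0,0],
    [0,0,0],
    [0,0,0],
    [0,0,0],
  ],
  yaw=[0,0,0,0,0],
  gripper=0,
)

```text
t: 38.03
ee_pos: [636.6, -49.8, 62.6]
orientation: [-2.168, -2.244, 0.01]
ft_force: [0.5, 0.1, -0.7]
width: 87.7
```

Emit:
jog_arm(
  xyz=[
    [0,0,4],
    [0,0,8],
    [0,0,10],
    [0,0,12],
    [0,0,12],
    [0,0,12],
    [0,0,10],
    [0,0,6],
    [0,0,0],
    [0,0,0],
  ],
  yaw=[0,0,0,0,0,0,0,0,0,0],
)

```text
t: 38.87
ee_pos: [637.9, -49.9, 148.1]
orientation: [-2.171, -2.247, 0.005]
ft_force: [0.0, -0.3, 0.3]
width: 87.9
```

Run:
```python
from look import *
o,R=st(); p=look("wrist","w19")
for r in ctrl.regions_of(p,"bar_a"):
    uv=np.array(r["centre"])*[640,400]
    print(uv.round(),r["region"].sum())
    for X in [(635,-49),(631,81)]:
      if np.hypot(*(uv-proj(p,(*X,75))))<50: print(fit([(p,r["region"])],M["bar_a"]+[0,0,45],(*X,0.03)))
r=ctrl.regions_of(p,"blue_dish")[0]; print(fit([(p,r["region"])],M["blue_dish"]+[0,0,45],(633,17,0)))
```

```text
t 38.87 pos [637.9 -49.9 148.1] jaw dir deg 2.0 tilt 0.99 q [-0.1   0.54  1.63  0.01  0.98 -0.14] w 87.9 F [ 0.  -0.3  0.3]
[320.  25.] 4675
(array([6.31254e+02, 8.04850e+01, 3.10000e-02]), np.float64(0.037))
[319. 202.] 3279
(array([ 6.35292e+02, -4.85100e+01,  3.90000e-02]), np.float64(0.051))
(array([6.33068e+02, 1.66240e+01, 1.55000e-01]), np.float64(0.038))
```

View pics/w19.png

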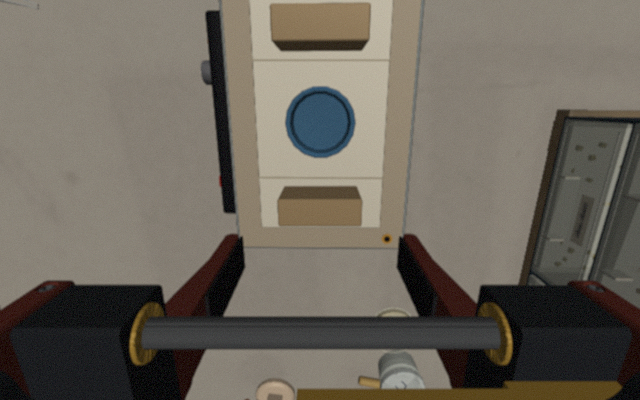

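Emit:
jog_arm(
  xyz=[
    [-5,10,0],
    [-10,18,0],
    [-10,20,0],
    [-11,20,0],
    [-11,20,0],
    [-11,20,0],
    [-11,20,0],
    [-11,20,0],
    [-11,20,0],
    [-11,20,0],
    [-11,20,0],
    [-11,20,0],
    [-11,20,0],
    [-11,20,0],
    [-11,18,0],
    [-10,16,0],
    [-9,14,0],
    [-6,10,0],
    [-4,7,0],
    [-2,4,0],
  ],
  yaw=[0,1,1,1,1,1,0,0,0,0,0,0,0,0,0,0,0,0,0,0],
)

```text
t: 40.68
ee_pos: [419.2, 306.0, 132.6]
orientation: [-2.056, -2.329, 0.044]
ft_force: [-0.1, -0.0, 0.2]
width: 88.0
```

Emit:
jog_arm(
  xyz=[
    [0,0,0],
    [0,0,0],
    [0,0,0],
  ],
  yaw=[0,0,0],
)

```text
t: 40.93
ee_pos: [418.1, 306.2, 131.9]
orientation: [-2.053, -2.33, 0.047]
ft_force: [0.2, -0.7, -1.3]
width: 87.7
```

Run:
```python
from look import *
o,R=st(); p=look("wrist","w20")
for r in ctrl.regions_of(p,"kiln_shelf"):
    uv=np.array(r["centre"])*[640,400]
    print(uv.round(),r["region"].sum())
    if np.hypot(*(uv-proj(p,(427,306,5))))<80: print(fit([(p,r["region"])],M["kiln_shelf"],(427,306,0.125)))
h=cv2.cvtColor(p["img"],cv2.COLOR_BGR2HSV)
m=(h[...,1]>65).astype(np.uint8);n,l,s,c=cv2.connectedComponentsWithStats(m); uv=proj(p,(427,306,10)).astype(int); k=l[uv[1],uv[0]]; print(k,s[k]); print(fit([(p,l==k)],M["kiln_shelf"],(427,306,0.125)))
```

```text
t 40.93 pos [418.1 306.2 131.9] jaw dir deg 7.2 tilt 2.65 q [0.59 0.41 1.9  0.03 0.86 0.44] w 87.7 F [ 0.2 -0.7 -1.3]
[338. 184.] 11134
(array([4.27722e+02, 3.06194e+02, 1.27000e-01]), np.float64(0.018))
2 [  303   106    73   165 11106]
(array([4.27754e+02, 3.06185e+02, 1.27000e-01]), np.float64(0.018))
```

View pics/w20.png

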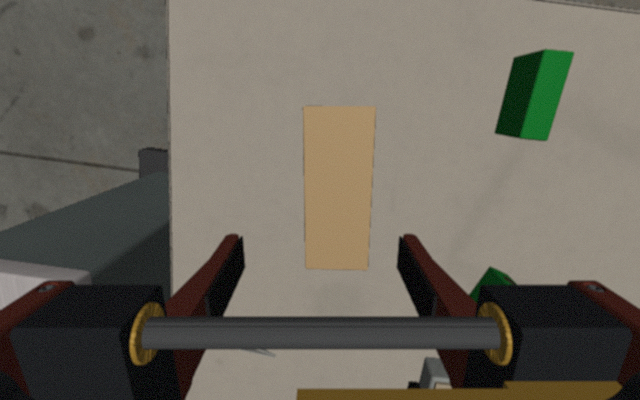

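```bash
cat >> h.py <<'E'
def tl():
    o,R=st(); z=R[:,2]; print("tilt along jaw(y) deg",np.degrees(z@np.array([R[0,1],R[1,1],0])).round(2),"-> world z dir",z.round(3), "jaw z comp",R[2,1].round(4),"toolx z comp",R[2,0].round(4))
E
python3 -c "
from h import *
tl()"
```

```text
t 41.03 pos [418.3 306.  131.9] jaw dir deg 7.2 tilt 2.64 q [0.59 0.41 1.9  0.03 0.86 0.44] w 87.9 F [ 0.  -0.2  0.1]
tilt along jaw(y) deg -2.61 -> world z dir [-0.046  0.001 -0.999] jaw z comp -0.0457 toolx z comp 0.0067
```

Emit:
jog_arm(
  xyz=[
    [0,0,-8],
    [0,0,-12],
    [0,0,-12],
    [0,0,-8],
    [0,0,0],
    [0,0,0],
    [0,0,15],
    [0,0,15],
    [0,0,15],
    [0,0,0],
    [0,0,0],
  ],
  yaw=[0,0,0,0,0,0,0,0,0,0,0],
)

```text
t: 41.95
ee_pos: [420.3, 303.1, 135.6]
orientation: [-2.061, -2.324, 0.046]
ft_force: [-0.0, -0.4, -0.2]
width: 87.4
```

```bash
python3 -c "
from h import *
tl()"
```

```text
t 41.95 pos [420.3 303.1 135.6] jaw dir deg 6.9 tilt 2.64 q [0.59 0.41 1.9  0.03 0.87 0.44] w 87.4 F [-0.  -0.4 -0.2]
tilt along jaw(y) deg -2.61 -> world z dir [-0.046  0.001 -0.999] jaw z comp -0.0456 toolx z comp 0.0064
```

Emit:
jog_arm(
  xyz=[
    [-20,-15,0],
    [-20,-15,0],
    [0,0,0],
    [0,0,0],
    [4,3,0],
    [6,4,0],
    [6,4,0],
    [6,4,0],
    [6,4,0],
    [6,4,0],
    [4,3,0],
    [0,0,0],
  ],
  yaw=[0,0,0,0,0,0,0,0,0,0,0,0],
)

```text
t: 42.95
ee_pos: [425.7, 303.9, 133.5]
orientation: [-2.062, -2.325, 0.039]
ft_force: [0.3, -0.1, 0.2]
width: 87.9
```

```bash
python3 -c "
from h import *
tl()"
```

```text
t 42.95 pos [425.7 303.9 133.5] jaw dir deg 6.9 tilt 2.42 q [0.58 0.42 1.9  0.03 0.86 0.44] w 87.9 F [ 0.3 -0.1  0.2]
tilt along jaw(y) deg -2.37 -> world z dir [-0.042  0.003 -0.999] jaw z comp -0.0413 toolx z comp 0.0085
```

Emit:
jog_arm(
  xyz=[
    [-25,0,0],
    [-25,0,0],
    [0,0,0],
    [0,0,0],
    [4,0,0],
    [6,0,0],
    [7,0,0],
    [7,0,0],
    [7,0,0],
    [7,0,0],
    [5,0,0],
    [2,0,0],
    [0,0,0],
  ],
  yaw=[0,0,0,0,0,0,0,0,0,0,0,0,0],
)

```text
t: 44.03
ee_pos: [430.7, 304.7, 133.5]
orientation: [-2.067, -2.323, 0.033]
ft_force: [0.6, 0.9, -0.6]
width: 88.1
```

```bash
python3 -c "
from h import *
tl()"
```

```text
t 44.03 pos [430.7 304.7 133.5] jaw dir deg 6.7 tilt 2.21 q [0.58 0.42 1.89 0.03 0.86 0.44] w 88.1 F [ 0.6  0.9 -0.6]
tilt along jaw(y) deg -2.13 -> world z dir [-0.038  0.005 -0.999] jaw z comp -0.0373 toolx z comp 0.0098
```

Emit:
jog_arm(
  xyz=[
    [0,25,0],
    [0,25,0],
    [0,0,0],
    [0,0,0],
    [0,-4,0],
    [0,-6,0],
    [0,-7,0],
    [0,-7,0],
    [0,-7,0],
    [0,-7,0],
    [0,-5,0],
    [0,-2,0],
    [0,0,0],
  ],
  yaw=[0,0,0,0,0,0,0,0,0,0,0,0,0],
)

```text
t: 45.12
ee_pos: [428.5, 300.3, 132.8]
orientation: [-2.072, -2.318, 0.042]
ft_force: [0.2, 0.4, -0.3]
width: 87.8
```

```bash
python3 -c "
from h import *
tl()"
```

```text
t 45.12 pos [428.5 300.3 132.8] jaw dir deg 6.4 tilt 2.43 q [0.57 0.42 1.89 0.03 0.86 0.44] w 87.8 F [ 0.2  0.4 -0.3]
tilt along jaw(y) deg -2.39 -> world z dir [-0.042  0.002 -0.999] jaw z comp -0.0418 toolx z comp 0.0065
```

Emit:
jog_arm(
  xyz=[
    [0,2,-4],
    [0,2,-8],
    [0,1,-10],
    [0,0,-10],
    [0,0,-10],
    [0,0,-10],
    [0,0,-10],
    [0,0,-10],
    [0,0,-10],
    [0,0,-10],
    [0,0,-8],
    [0,0,-6],
    [0,0,-4],
    [0,0,-2],
    [0,0,0],
    [0,0,0],
  ],
  yaw=[0.4,0.3,0,0,0,0,0,0,0,0,0,0,0,0,0,0],
)

```text
t: 46.45
ee_pos: [427.5, 306.1, 6.3]
orientation: [-2.054, -2.332, 0.046]
ft_force: [0.4, -0.1, -0.3]
width: 87.7
```

```bash
python3 -c "
from look import *
tl();p=look('wrist','w21')
r=ctrl.regions_of(p,'kiln_shelf')[0]
print(r['region'].sum(),fit([(p,r['region'])],M['kiln_shelf'],(427,306,0.125)))"
```

```text
t 46.45 pos [427.5 306.1   6.3] jaw dir deg 7.3 tilt 2.56 q [0.58 0.64 1.92 0.04 0.62 0.42] w 87.7 F [ 0.4 -0.1 -0.3]
tilt along jaw(y) deg -2.53 -> world z dir [-0.045 -0.    -0.999] jaw z comp -0.0443 toolx z comp 0.0055
26640 (array([4.27752e+02, 3.06202e+02, 1.24000e-01]), np.float64(0.131))
```

View pics/w21.png

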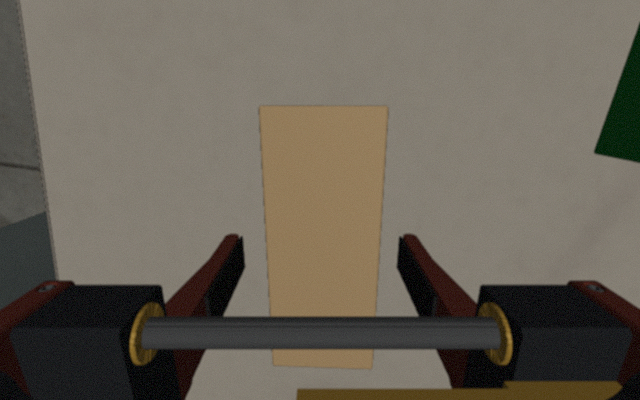

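Emit:
jog_arm(
  xyz=[
    [0,0,-1.5],
    [0,0,-1.5],
    [0,0,0],
  ],
  yaw=[0,0,0],
)

```text
t: 46.8
ee_pos: [428.4, 306.8, 4.5]
orientation: [-2.055, -2.333, 0.041]
ft_force: [1.1, 0.4, 0.1]
width: 87.7
```

Emit:
jog_arm(
  xyz=[
    [0,0,0],
    [0,0,0],
    [0,0,0],
    [0,0,0],
    [0,0,0],
    [0,0,0],
  ],
  yaw=[0,0,0,0,0,0],
  gripper=1,
)

```text
t: 47.3
ee_pos: [428.7, 306.9, 5.0]
orientation: [-2.055, -2.333, 0.04]
ft_force: [0.6, -0.0, -0.1]
width: 63.4
```

Emit:
jog_arm(
  xyz=[
    [0,0,2],
    [0,0,5],
    [0,0,7],
    [0,0,7],
    [0,0,4],
    [0,0,0],
  ],
  yaw=[0,0,0,0,0,0],
)

```text
t: 47.8
ee_pos: [427.7, 306.3, 31.9]
orientation: [-2.055, -2.333, 0.043]
ft_force: [-0.3, -0.4, -2.2]
width: 63.6
```

```bash
python3 -c "
from look import *
tl();p=look('wrist','w22');s=look('side','s22');cv2.imwrite('pics/s22c.png',cv2.resize(s['img'][180:380,200:420],None,fx=3,fy=3,interpolation=cv2.INTER_CUBIC))
"
```

```text
t 47.8 pos [427.7 306.3  31.9] jaw dir deg 7.3 tilt 2.48 q [0.58 0.59 1.92 0.04 0.66 0.43] w 63.6 F [-0.3 -0.4 -2.2]
tilt along jaw(y) deg -2.45 -> world z dir [-0.043  0.001 -0.999] jaw z comp -0.0428 toolx z comp 0.0062
```

View pics/w22.png

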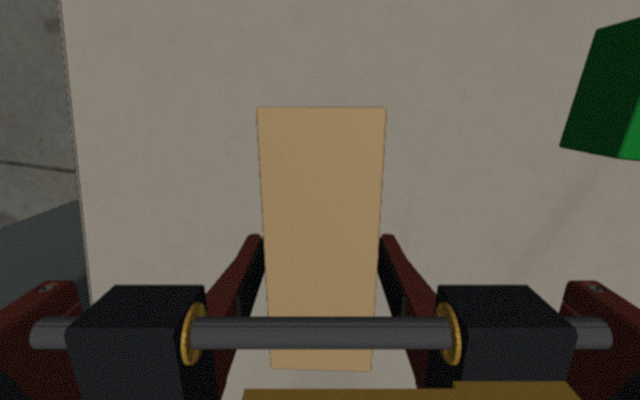

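View pics/s22c.png

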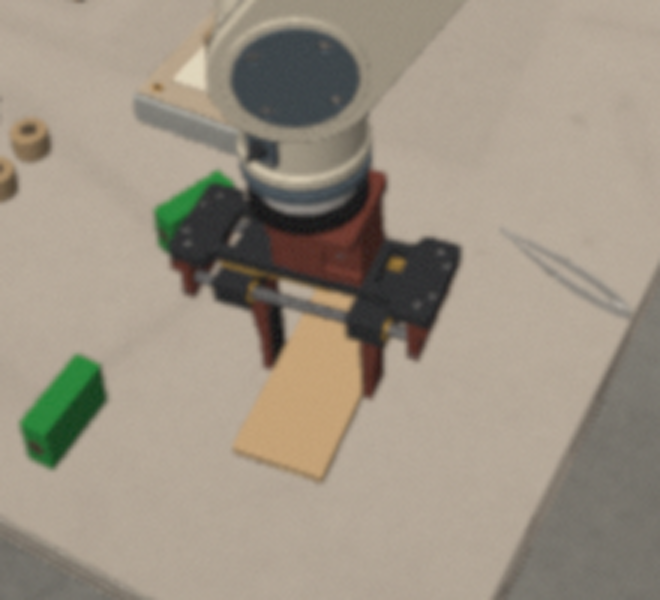

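Emit:
jog_arm(
  xyz=[
    [0,0,4],
    [0,0,8],
    [0,0,12],
    [0,0,14],
    [0,0,14],
    [0,0,14],
    [0,0,12],
    [0,0,10],
    [0,0,6],
    [0,0,2],
  ],
  yaw=[0,0,0,0,0,0,0,0,0,0],
)

```text
t: 48.73
ee_pos: [426.1, 305.2, 136.8]
orientation: [-2.054, -2.332, 0.047]
ft_force: [0.4, 0.2, -2.2]
width: 63.6
```

Emit:
jog_arm(
  xyz=[
    [4,-6,0],
    [8,-10,0],
    [11,-15,0],
    [12,-16,0],
    [12,-16,0],
    [12,-16,0],
    [12,-16,0],
    [12,-16,0],
    [12,-16,0],
    [12,-16,0],
    [12,-16,0],
    [12,-16,0],
    [12,-16,0],
    [12,-16,0],
    [12,-16,0],
    [10,-14,0],
    [8,-12,0],
    [6,-10,0],
    [4,-7,0],
    [2,-4,0],
  ],
  yaw=[0,0,-0.6,-0.6,-0.6,-0.6,-0.6,-0.6,-0.6,-0.6,-0.6,0,0,0,0,0,0,0,0,0],
)

```text
t: 50.4
ee_pos: [628.2, 0.4, 121.3]
orientation: [-2.16, -2.213, 0.078]
ft_force: [0.5, -0.6, -2.9]
width: 63.1
```

Emit:
jog_arm(
  xyz=[
    [0,0,0],
    [0,0,0],
  ],
  yaw=[0,0],
)

```text
t: 50.57
ee_pos: [627.9, -0.6, 120.7]
orientation: [-2.161, -2.211, 0.079]
ft_force: [-0.4, 0.6, -2.2]
width: 63.5
```

```bash
python3 -c "
from look import *
tl();p=look('wrist','w23');s=look('side','s23');cv2.imwrite('pics/s23c.png',cv2.resize(s['img'][100:260,200:400],None,fx=3.5,fy=3.5,interpolation=cv2.INTER_CUBIC))
"
```

```text
t 50.57 pos [ 6.279e+02 -6.000e-01  1.207e+02] jaw dir deg 1.3 tilt 4.05 q [-0.02  0.58  1.64 -0.    1.   -0.04] w 63.5 F [-0.4  0.6 -2.2]
tilt along jaw(y) deg -4.04 -> world z dir [-0.071 -0.002 -0.998] jaw z comp -0.0706 toolx z comp -0.0006
```

View pics/w23.png

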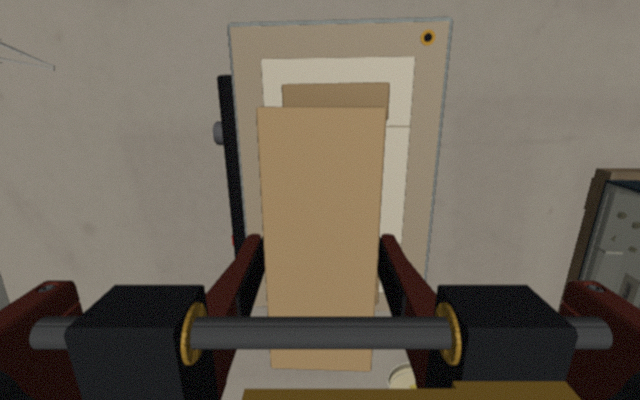

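View pics/s23c.png

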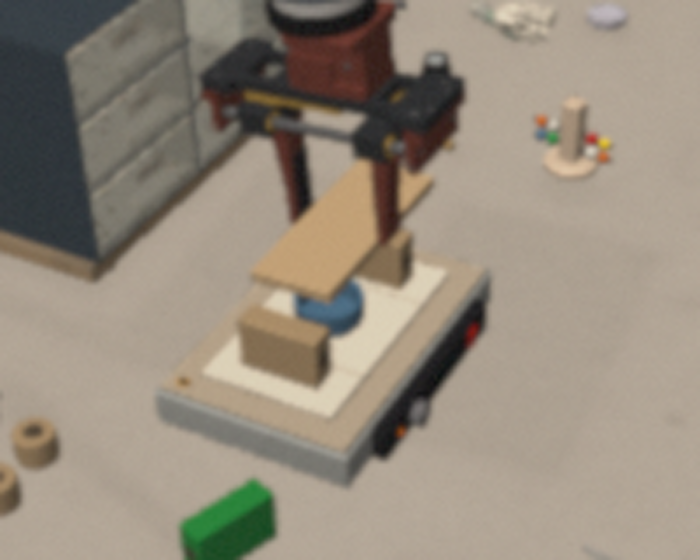

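Emit:
jog_arm(
  xyz=[
    [-25,2,0],
    [-25,2,0],
    [0,2,0],
    [4,2,0],
    [7,2,0],
    [7,2,0],
    [7,2,0],
    [7,2,0],
    [7,2,0],
    [3,0,0],
    [-25,0,0],
    [-25,0,0],
    [0,0,0],
    [4,0,0],
    [7,0,0],
    [7,0,0],
    [7,0,0],
    [7,0,0],
    [7,0,0],
    [3,0,0],
  ],
  yaw=[0,0,0,0,0,0,0,0,0,0,0,0,0,0,0,0,0,0,0,0],
)

```text
t: 52.33
ee_pos: [629.4, 23.8, 122.2]
orientation: [-2.16, -2.225, 0.065]
ft_force: [-0.7, 0.7, -2.9]
width: 63.2
```

```bash
python3 -c "
from look import *
tl()
"
```

```text
t 52.33 pos [629.4  23.8 122.2] jaw dir deg 1.7 tilt 3.32 q [ 0.02  0.58  1.64 -0.    0.98 -0.01] w 63.2 F [-0.7  0.7 -2.9]
tilt along jaw(y) deg -3.31 -> world z dir [-0.058 -0.002 -0.998] jaw z comp -0.0578 toolx z comp -0.0003
```

Emit:
jog_arm(
  xyz=[
    [-25,-0.5,0],
    [-25,-0.5,0],
    [0,-0.5,0],
    [4,-0.5,0],
    [7,-0.5,0],
    [7,-0.5,0],
    [7,-0.5,0],
    [7,-0.5,0],
    [7,-0.5,0],
    [3,0,0],
    [-25,0,0],
    [-25,0,0],
    [0,0,0],
    [4,0,0],
    [7,0,0],
    [7,0,0],
    [7,0,0],
    [7,0,0],
    [7,0,0],
    [3,0,0],
  ],
  yaw=[0,0,0,0,0,0,0,0,0,0,0,0,0,0,0,0,0,0,0,0],
)

```text
t: 54.0
ee_pos: [636.0, 18.7, 122.3]
orientation: [-2.168, -2.231, 0.05]
ft_force: [-0.5, 0.1, -2.1]
width: 63.7
```

Emit:
jog_arm(
  xyz=[
    [-30,0,0],
    [-30,0,0],
    [0,0,0],
    [5,0,0],
    [7,0,0],
    [7,0,0],
    [7,0,0],
    [7,0,0],
    [7,0,0],
    [7,0,0],
    [-30,0,0],
    [-30,0,0],
    [0,0,0],
    [6,0,0],
    [8,0,0],
    [8,0,0],
    [8,0,0],
    [8,0,0],
    [8,0,0],
    [6,0,0],
  ],
  yaw=[0,0,0,0,0,0,0,0,0,0,0,0,0,0,0,0,0,0,0,0],
)

```text
t: 55.67
ee_pos: [640.4, 18.5, 122.3]
orientation: [-2.176, -2.238, 0.034]
ft_force: [-0.3, -0.0, -3.3]
width: 63.4
```

```bash
python3 -c "
from look import *
tl()
"
```

```text
t 55.67 pos [640.4  18.5 122.3] jaw dir deg 1.6 tilt 1.71 q [ 0.01  0.58  1.63 -0.    0.96 -0.02] w 63.4 F [-0.3 -0.  -3.3]
tilt along jaw(y) deg -1.7 -> world z dir [-0.03  -0.002 -1.   ] jaw z comp -0.0298 toolx z comp -0.0007
```

Emit:
jog_arm(
  xyz=[
    [-3,-0.5,0],
    [-3,-0.5,-2],
    [-0.5,0,-4],
    [0,0,-6],
    [0,0,-5],
    [0,0,-3],
    [0,0,-1],
    [0,0,0],
  ],
  yaw=[0.3,0,0,0,0,0,0,0],
)

```text
t: 56.33
ee_pos: [633.0, 17.3, 97.8]
orientation: [-2.168, -2.243, 0.037]
ft_force: [-0.7, 0.6, -2.0]
width: 63.7
```

```bash
python3 -c "
from look import *
tl();p=look('wrist','w24')
s=look('side','s24');cv2.imwrite('pics/s24c.png',cv2.resize(s['img'][100:260,200:400],None,fx=3.5,fy=3.5,interpolation=cv2.INTER_CUBIC))
P=M['kiln_shelf']+[0,0,90]
r=ctrl.regions_of(s,'kiln_shelf')
for q in r[:2]: print(q['region'].sum(),q['centre'])
"
```

```text
t 56.33 pos [633.   17.3  97.8] jaw dir deg 1.9 tilt 1.84 q [ 0.01  0.6   1.66 -0.    0.91 -0.02] w 63.7 F [-0.7  0.6 -2. ]
tilt along jaw(y) deg -1.84 -> world z dir [-0.032 -0.002 -0.999] jaw z comp -0.0322 toolx z comp -0.0007
907 [0.4503, 0.4455]
```

View pics/w24.png

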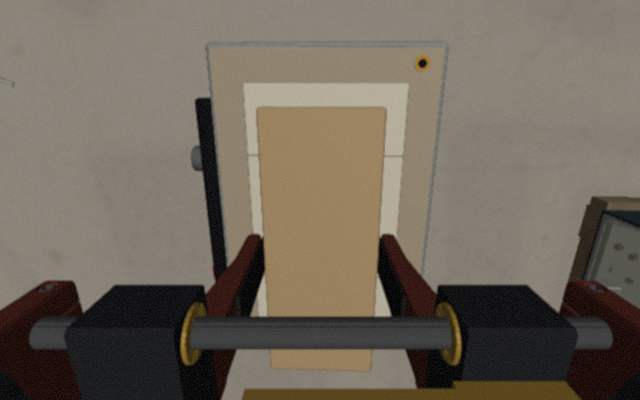

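View pics/s24c.png

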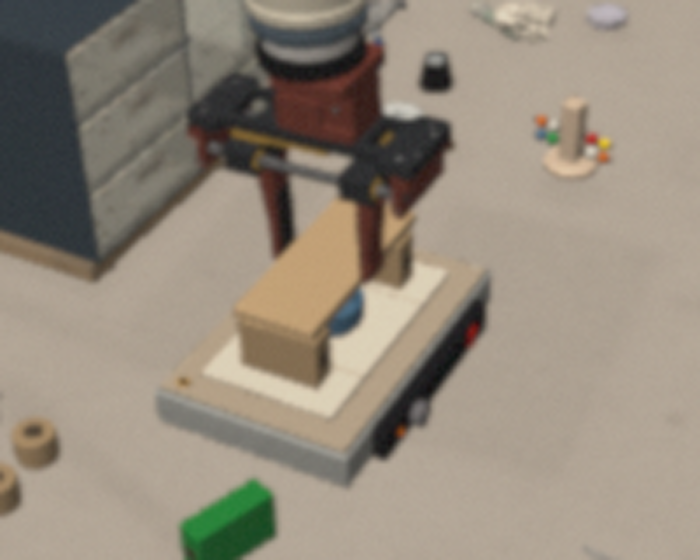

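```bash
python3 -c "
from look import *
p=ctrl.get_image('wrist')
a=atz(p,(257.5,107),102.8);b=atz(p,(386,107),102.8);print(a.round(1),b.round(1),((a+b)/2).round(1),np.linalg.norm(a-b).round(1))
c=atz(p,(271,369),102.8);d=atz(p,(372,370),102.8);print(c.round(1),d.round(1),((a+b+c+d)/4).round(1))
"
```

```text
[599.7  95.1 102.8] [661.8  97.3 102.8] [630.8  96.2 102.8] 62.2
[604.2 -66.  102.8] [668.5 -62.5 102.8] [633.5  16.  102.8]
```

Emit:
jog_arm(
  xyz=[
    [0,0,-1.5],
    [0,0,-1.5],
    [0,0,-1],
    [0,0,0],
  ],
  yaw=[0,0,0,0],
)

```text
t: 56.87
ee_pos: [634.5, 17.3, 95.2]
orientation: [-2.17, -2.245, 0.033]
ft_force: [-0.2, 0.3, -2.8]
width: 63.5
```

Emit:
jog_arm(
  xyz=[
    [0,0,-0.7],
    [0,0,-0.5],
    [0,0,0],
  ],
  yaw=[0,0,0],
)

```text
t: 57.12
ee_pos: [634.5, 17.4, 93.9]
orientation: [-2.17, -2.245, 0.033]
ft_force: [1.1, 0.7, -2.9]
width: 63.1
```

```bash
python3 -c "
from look import *
tl()
"
```

```text
t 57.12 pos [634.5  17.4  93.9] jaw dir deg 1.9 tilt 1.64 q [ 0.01  0.61  1.66 -0.    0.9  -0.02] w 63.1 F [ 1.1  0.7 -2.9]
tilt along jaw(y) deg -1.64 -> world z dir [-0.029 -0.002 -1.   ] jaw z comp -0.0287 toolx z comp -0.0008
```

Emit:
jog_arm(
  xyz=[
    [-1,-0.3,-0.8],
    [-0.3,0,-0.6],
    [0,0,-0.4],
    [0,0,0],
  ],
  yaw=[0,0,0,0],
)

```text
t: 57.45
ee_pos: [633.4, 17.0, 92.4]
orientation: [-2.17, -2.245, 0.032]
ft_force: [-0.1, 0.4, -1.1]
width: 63.6
```

```bash
python3 -c "
from look import *
tl()
"
```

```text
t 57.45 pos [633.4  17.   92.4] jaw dir deg 1.9 tilt 1.62 q [ 0.01  0.61  1.66 -0.    0.9  -0.02] w 63.6 F [-0.1  0.4 -1.1]
tilt along jaw(y) deg -1.61 -> world z dir [-0.028 -0.002 -1.   ] jaw z comp -0.0282 toolx z comp -0.0008
```

Touching (force dropping). Slightly more, then release.

Emit:
jog_arm(
  xyz=[
    [0,0,-0.5],
    [0,0,-0.3],
    [0,0,0],
  ],
  yaw=[0,0,0],
)

```text
t: 57.7
ee_pos: [633.4, 17.0, 92.4]
orientation: [-2.17, -2.245, 0.032]
ft_force: [-0.1, -0.9, -1.2]
width: 63.7
```

Emit:
jog_arm(
  xyz=[
    [0,0,0],
    [0,0,0],
    [0,0,0],
    [0,0,0],
    [0,0,0],
  ],
  yaw=[0,0,0,0,0],
  gripper=0,
)

```text
t: 58.12
ee_pos: [634.4, 17.0, 92.7]
orientation: [-2.172, -2.246, 0.03]
ft_force: [-0.1, -0.3, -0.6]
width: 87.7
```

Emit:
jog_arm(
  xyz=[
    [0,0,4],
    [0,0,8],
    [0,0,10],
    [0,0,10],
    [0,0,10],
    [0,0,10],
    [0,0,8],
    [0,0,4],
    [0,0,0],
    [0,0,0],
  ],
  yaw=[0,0,0,0,0,0,0,0,0,0],
)

```text
t: 58.95
ee_pos: [635.7, 17.0, 166.6]
orientation: [-2.174, -2.249, 0.024]
ft_force: [0.5, 0.1, 0.1]
width: 87.8
```

```bash
python3 -c "
from look import *
tl();p=look('wrist','w25')
r=ctrl.regions_of(p,'kiln_shelf')
print(r[0]['region'].sum(),fit([(p,r[0]['region'])],M['kiln_shelf']+[0,0,87],(633.3,16.3,0.033)))
s=look('side','s25');cv2.imwrite('pics/s25c.png',cv2.resize(s['img'][100:260,200:400],None,fx=3.5,fy=3.5,interpolation=cv2.INTER_CUBIC))
"
```

```text
t 58.95 pos [635.7  17.  166.6] jaw dir deg 1.9 tilt 1.19 q [ 0.01  0.51  1.63 -0.    1.02 -0.02] w 87.8 F [0.5 0.1 0.1]
tilt along jaw(y) deg -1.19 -> world z dir [-0.021 -0.002 -1.   ] jaw z comp -0.0207 toolx z comp -0.0009
15607 (array([6.3281e+02, 1.6125e+01, 3.4000e-02]), np.float64(0.028))
```

View pics/w25.png

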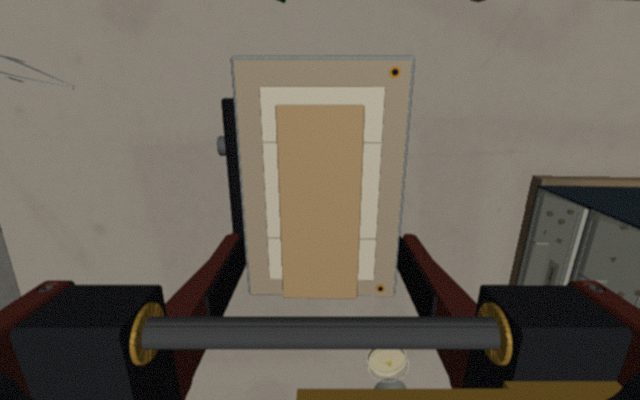

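View pics/s25c.png

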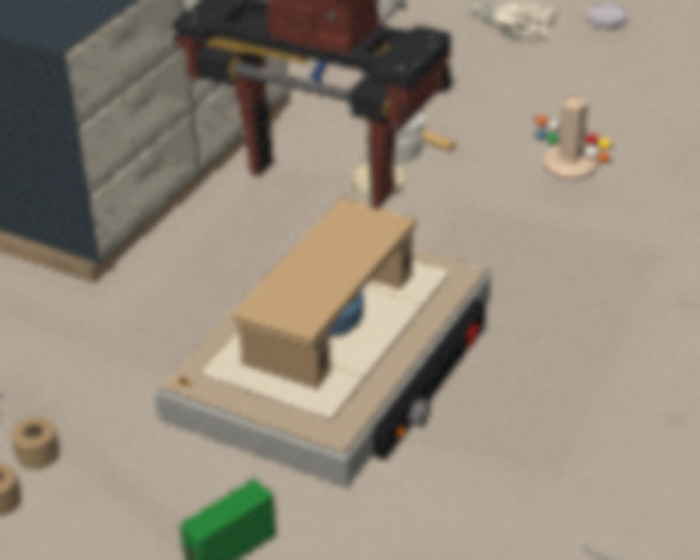

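Emit:
jog_arm(
  xyz=[
    [-1,-8,0],
    [-2,-16,0],
    [-2,-20,0],
    [-2,-20,0],
    [-2,-20,0],
    [-2,-20,0],
    [-2,-20,0],
    [-3,-20,0],
    [-3,-20,0],
    [-3,-20,0],
    [-3,-20,0],
    [-3,-20,0],
    [-3,-20,0],
    [-3,-20,0],
    [-3,-18,0],
    [-3,-16,0],
    [-3,-14,0],
    [-2,-10,0],
    [-2,-6,0],
    [0,-3,0],
  ],
  yaw=[-2,-4,-5,-5,-5,-5,-5,-5,-5,-5,-5,-5,-5,-5,-5,-5,-4,-3,-2,-1],
)

```text
t: 60.77
ee_pos: [572.5, -337.0, 151.1]
orientation: [-3.102, 0.013, 0.022]
ft_force: [0.2, 0.5, 0.3]
width: 87.8
```

Emit:
jog_arm(
  xyz=[
    [0,0,0],
    [0,0,0],
  ],
  yaw=[0,0],
)

```text
t: 60.93
ee_pos: [571.3, -338.2, 150.0]
orientation: [-3.101, 0.018, 0.025]
ft_force: [-0.9, -0.3, 1.5]
width: 88.1
```

```bash
python3 -c "
from look import *
tl();p=look('wrist','w26')
for r in ctrl.pinpoint(p,'bead_tree'): uv=np.array(r['centre'])*[640,400]; print(uv.round(1),atz(p,uv,0).round(1),r['confidence'])
"
```

```text
t 60.93 pos [ 571.3 -338.2  150. ] jaw dir deg -90.7 tilt 2.51 q [-0.56  0.58  1.56  0.03  1.04  1.  ] w 88.1 F [-0.9 -0.3  1.5]
tilt along jaw(y) deg -2.33 -> world z dir [-0.016  0.041 -0.999] jaw z comp -0.0407 toolx z comp -0.0162
[310.5 168.2] [ 585.3 -322.7    0. ] 0.76
```

View pics/w26.png

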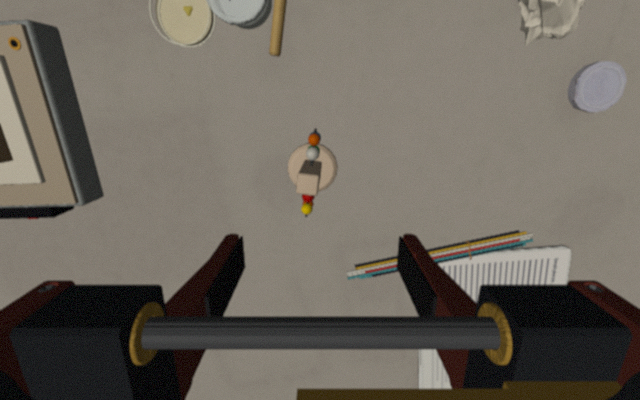

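```bash
python3 -c "
from look import *
p=ctrl.get_image('wrist'); im=p['img']
cv2.imwrite('pics/w26c.png',cv2.resize(im[110:230,250:380],None,fx=5,fy=5,interpolation=cv2.INTER_CUBIC))
for z in (20,34):
  a=atz(p,(306.5,215),z);b=atz(p,(316,129),z);print(z,a.round(1),b.round(1),np.linalg.norm(a-b).round(1),np.degrees(np.arctan2(*(b-a)[[1,0]])).round(1))
for uv in [(309,184)]: print(atz(p,uv,66).round(1))
"
```

```text
20 [ 542.4 -318.8   20. ] [ 626.5 -329.5   20. ] 84.8 -7.3
34 [ 547.9 -320.1   34. ] [ 628.  -330.3   34. ] 80.7 -7.3
[ 587.4 -325.8   66. ]
```

View pics/w26c.png

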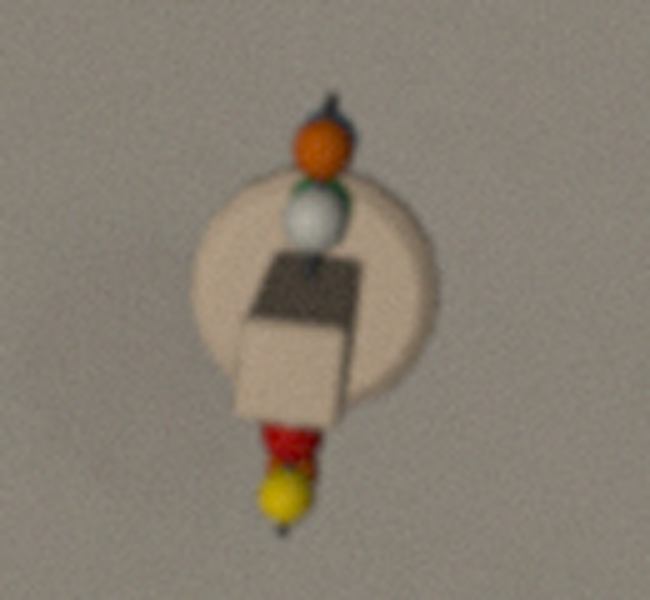

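Emit:
jog_arm(
  xyz=[
    [-21,13,0],
    [-21,13,0],
    [0,0,0],
    [5,-2,0],
    [7,-4,0],
    [7,-4,0],
    [7,-4,0],
    [7,-3,0],
    [7,-3,0],
    [4,0,0],
    [-21,13,0],
    [-21,13,0],
    [0,0,0],
    [5,-2,0],
    [7,-4,0],
    [7,-4,0],
    [7,-4,0],
    [7,-3,0],
    [7,-2,0],
    [4,0,0],
  ],
  yaw=[-0.7,-0.7,-0.7,-0.7,-0.7,-0.7,-0.7,-0.7,-0.7,0,0,0,0,0,0,0,0,0,0,0],
)

```text
t: 62.75
ee_pos: [595.3, -330.7, 150.6]
orientation: [-3.099, 0.192, 0.005]
ft_force: [0.5, 0.0, -0.3]
width: 87.8
```

```bash
python3 -c "
from look import *
tl()"
```

```text
t 62.75 pos [ 595.3 -330.7  150.6] jaw dir deg -97.1 tilt 2.08 q [-0.54  0.59  1.53  0.04  1.04  1.14] w 87.8 F [ 0.5  0.  -0.3]
tilt along jaw(y) deg -2.06 -> world z dir [-0.001  0.036 -0.999] jaw z comp -0.0359 toolx z comp -0.0053
```

Emit:
jog_arm(
  xyz=[
    [-3,2,-3],
    [-3,2,-7],
    [-1,0.5,-10],
    [0,0,-10],
    [0,0,-10],
    [0,0,-10],
    [0,0,-8],
    [0,0,-5],
    [0,0,-2],
    [0,0,0],
    [0,0,0],
  ],
  yaw=[0,0,0,0,0,0,0,0,0,0,0],
)

```text
t: 63.67
ee_pos: [585.9, -324.2, 75.6]
orientation: [-3.097, 0.192, 0.012]
ft_force: [0.3, -0.5, 0.1]
width: 87.6
```

```bash
python3 -c "
from look import *
tl();p=look('wrist','w27')
for X in [(587.2,-325.3,66),(587.2,-325.3,9)]: print(proj(p,X).round(1))
for r in ctrl.pinpoint(p,'bead_tree'): uv=np.array(r['centre'])*[640,400]; print(uv.round(1),atz(p,uv,0).round(1),r['confidence'])
"
```

```text
t 63.67 pos [ 585.9 -324.2   75.6] jaw dir deg -97.1 tilt 2.26 q [-0.54  0.67  1.58  0.04  0.91  1.13] w 87.6 F [ 0.3 -0.5  0.1]
tilt along jaw(y) deg -2.18 -> world z dir [-0.006  0.039 -0.999] jaw z comp -0.0381 toolx z comp -0.0103
[321.5 240.8]
[324.1 208.6]
[321.8 204.3] [ 587.8 -323.3    0. ] 0.78
```

View pics/w27.png

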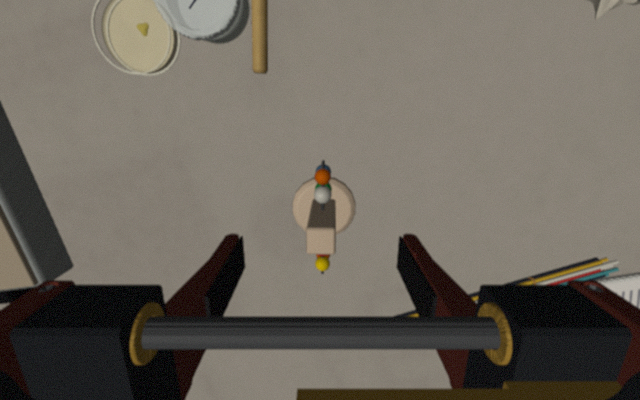

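Emit:
jog_arm(
  xyz=[
    [0.6,-0.5,-3],
    [0.5,-0.5,-6],
    [0,0,-8],
    [0,0,-7],
    [0,0,-5],
    [0,0,-3],
    [0,0,-1],
    [0,0,0],
  ],
  yaw=[0,0,0,0,0,0,0,0],
)

```text
t: 64.43
ee_pos: [588.1, -325.9, 40.7]
orientation: [-3.098, 0.191, 0.008]
ft_force: [-0.1, -0.2, 0.4]
width: 87.7
```

```bash
python3 -c "
from look import *
tl();p=look('wrist','w28')
"
```

```text
t 64.43 pos [ 588.1 -325.9   40.7] jaw dir deg -97.1 tilt 2.16 q [-0.54  0.72  1.59  0.04  0.85  1.13] w 87.7 F [-0.1 -0.2  0.4]
tilt along jaw(y) deg -2.11 -> world z dir [-0.003  0.038 -0.999] jaw z comp -0.0369 toolx z comp -0.0076
```

View pics/w28.png

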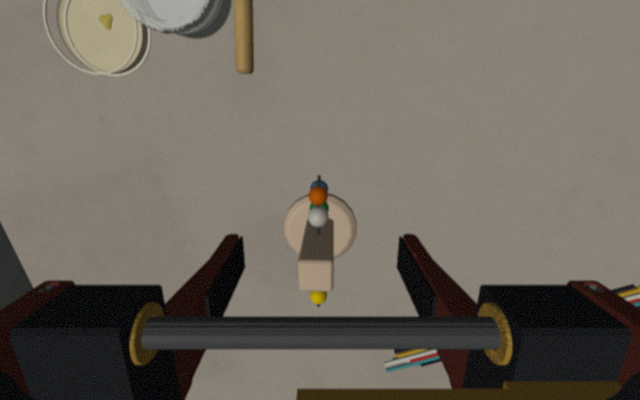

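Emit:
jog_arm(
  xyz=[
    [0,0,0],
    [0,0,0],
    [0,0,0],
    [0,0,0],
    [0,0,0],
    [0,0,0],
    [0,0,0],
    [0,0,0],
    [0,0,0],
    [0,0,0],
  ],
  yaw=[0,0,0,0,0,0,0,0,0,0],
  gripper=1,
)

```text
t: 65.32
ee_pos: [589.0, -326.4, 42.4]
orientation: [-3.1, 0.192, 0.004]
ft_force: [-0.4, 0.2, -0.8]
width: 24.6
```

Emit:
jog_arm(
  xyz=[
    [0,0,2],
    [0,0,5],
    [0,0,6],
    [0,0,5],
    [0,0,2],
    [0,0,0],
  ],
  yaw=[0,0,0,0,0,0],
)

```text
t: 65.82
ee_pos: [588.6, -326.2, 64.2]
orientation: [-3.099, 0.192, 0.006]
ft_force: [0.6, -0.7, -0.6]
width: 18.2
```

```bash
python3 -c "
from look import *
tl();p=look('wrist','w29')
s=look('side','s29');cv2.imwrite('pics/s29c.png',cv2.resize(s['img'][60:200,290:430],None,fx=4,fy=4,interpolation=cv2.INTER_CUBIC))
"
```

```text
t 65.82 pos [ 588.6 -326.2   64.2] jaw dir deg -97.1 tilt 2.1 q [-0.54  0.69  1.58  0.04  0.89  1.13] w 18.2 F [ 0.6 -0.7 -0.6]
tilt along jaw(y) deg -2.07 -> world z dir [-0.001  0.037 -0.999] jaw z comp -0.0362 toolx z comp -0.006
```

View pics/w29.png

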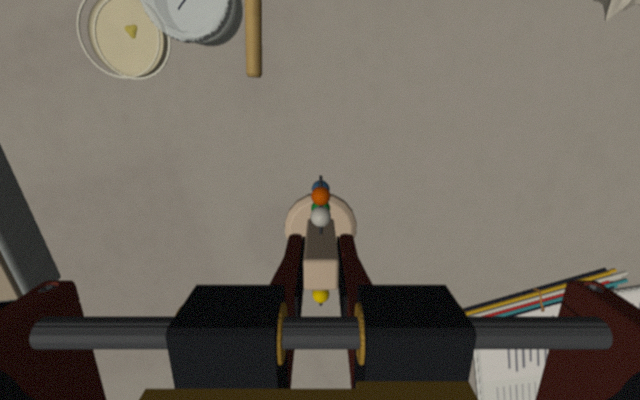

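View pics/s29c.png

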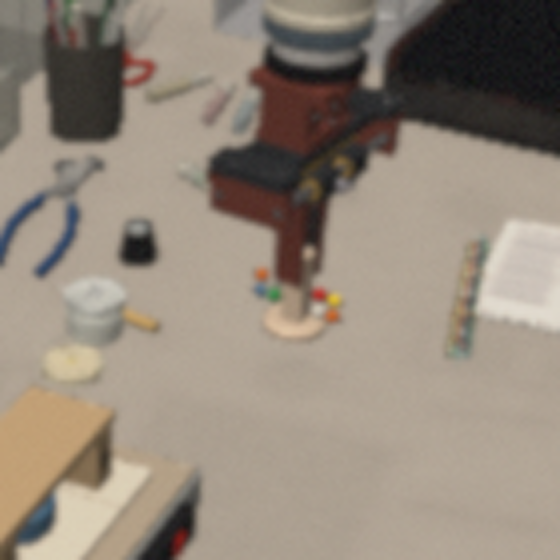

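Emit:
jog_arm(
  xyz=[
    [0,0,4],
    [0,0,8],
    [0,0,12],
    [0,0,14],
    [0,0,14],
    [0,0,14],
    [0,0,14],
    [0,0,14],
    [0,0,12],
    [0,0,8],
    [0,0,4],
    [0,0,0],
  ],
  yaw=[0,0,0,0,0,0,0,0,0,0,0,0],
)

```text
t: 66.92
ee_pos: [588.6, -326.2, 198.2]
orientation: [-3.101, 0.191, -0.001]
ft_force: [-0.3, 0.7, -2.1]
width: 17.7
```

Emit:
jog_arm(
  xyz=[
    [1,6,0],
    [2,12,0],
    [2,16,0],
    [2,18,0],
    [2,18,0],
    [2,18,0],
    [2,18,0],
    [2,18,0],
    [2,18,0],
    [2,18,0],
    [2,18,0],
    [2,18,0],
    [2,18,0],
    [2,18,0],
    [2,18,0],
    [2,16,0],
    [2,14,0],
    [2,12,0],
    [2,10,0],
    [2,8,0],
  ],
  yaw=[0,0,0.8,0.8,0.8,0.8,0.8,0.8,0.8,0.8,0.8,0.8,0,0,0,0,0,0,0,0],
)

```text
t: 68.58
ee_pos: [613.9, 27.3, 181.3]
orientation: [-3.096, -0.069, 0.054]
ft_force: [-0.8, -0.3, -0.7]
width: 17.3
```

Emit:
jog_arm(
  xyz=[
    [2,5,0],
    [1,2,0],
    [0,0,0],
    [0,0,0],
  ],
  yaw=[0,0,0,0],
)

```text
t: 68.92
ee_pos: [617.0, 37.0, 180.6]
orientation: [-3.096, -0.073, 0.055]
ft_force: [-0.1, -0.6, -0.9]
width: 17.3
```

```bash
python3 -c "
from look import *
tl();p=look('wrist','w30')
s=look('side','s30');cv2.imwrite('pics/s30c.png',cv2.resize(s['img'][60:240,200:400],None,fx=3,fy=3,interpolation=cv2.INTER_CUBIC))
"
```

```text
t 68.92 pos [617.   37.  180.6] jaw dir deg -87.4 tilt 3.28 q [0.02 0.48 1.65 0.05 1.05 1.52] w 17.3 F [-0.1 -0.6 -0.9]
tilt along jaw(y) deg -2.6 -> world z dir [-0.037  0.044 -0.998] jaw z comp -0.0455 toolx z comp -0.0347
```

View pics/w30.png

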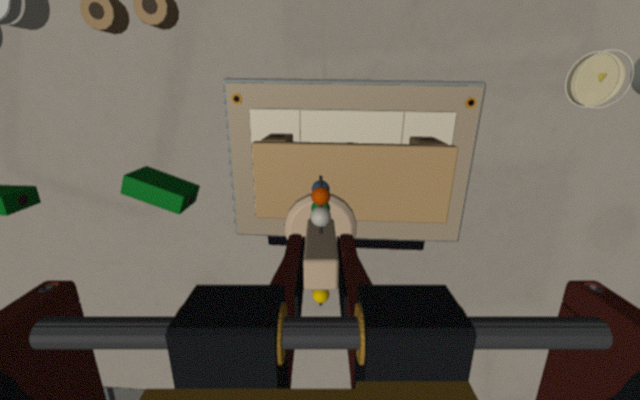

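View pics/s30c.png

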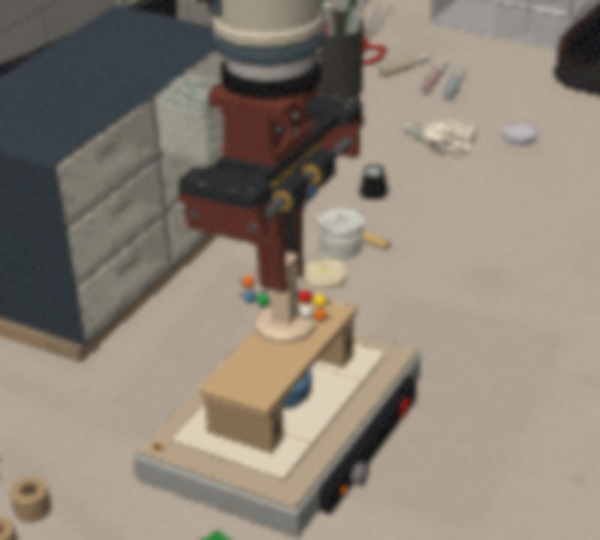

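Emit:
jog_arm(
  xyz=[
    [-25,0,0],
    [-25,0,0],
    [0,0,0],
    [4,0,0],
    [7,0,0],
    [7,0,0],
    [7,0,0],
    [7,0,0],
    [7,0,0],
    [7,0,0],
    [-25,0,0],
    [-25,0,0],
    [0,0,0],
    [4,0,0],
    [7,0,0],
    [7,0,0],
    [7,0,0],
    [7,0,0],
    [7,0,0],
    [7,0,0],
  ],
  yaw=[0,0,0,0,0,0,0,0,0,0,0,0,0,0,0,0,0,0,0,0],
)

```text
t: 70.68
ee_pos: [628.5, 33.0, 180.8]
orientation: [-3.096, -0.064, 0.039]
ft_force: [-0.2, -0.3, -0.9]
width: 17.8
```

Emit:
jog_arm(
  xyz=[
    [0,-25,0],
    [0,-25,0],
    [0,0,0],
    [0,0,0],
    [0,3,0],
    [0,6,0],
    [0,6,0],
    [0,6,0],
    [0,3,0],
    [0,0,0],
  ],
  yaw=[0,0,0,0,0,0,0,0,0,0],
)

```text
t: 71.52
ee_pos: [633.9, 11.6, 180.1]
orientation: [-3.095, -0.069, 0.037]
ft_force: [-0.2, 0.3, -1.3]
width: 17.7
```

```bash
python3 -c "
from look import *
tl()
"
```

```text
t 71.52 pos [633.9  11.6 180.1] jaw dir deg -87.5 tilt 2.93 q [-0.02  0.5   1.62  0.05  1.05  1.48] w 17.7 F [-0.2  0.3 -1.3]
tilt along jaw(y) deg -2.62 -> world z dir [-0.025  0.045 -0.999] jaw z comp -0.0458 toolx z comp -0.0226
```

```bash
python3 -c "
from look import *
from scipy.optimize import fsolve
p=look('wrist','w31')
C=pts_cyl(25,25,9)
for zb in (138,136):
  def f(v):
    uv=np.array([proj(p,X) for X in C+[v[0],v[1],zb]]); return [uv[:,0].min()+uv[:,0].max()-642, uv[:,1].min()-194]
  v=fsolve(f,[633,15]); uv=np.array([proj(p,X) for X in C+[v[0],v[1],zb]]); print(zb,v.round(1),uv[:,0].min().round(),uv[:,0].max().round())
cv2.imwrite('pics/w31c.png',cv2.resize(p['img'][160:310,260:380],None,fx=4,fy=4,interpolation=cv2.INTER_CUBIC))
for r in ctrl.pinpoint(p,'bead_tree'): uv=np.array(r['centre'])*[640,400]; print(uv.round(1),atz(p,uv,138).round(1),r['confidence'])
"
```

```text
138 [629.1  12. ] 284.0 358.0
136 [628.5  12.1] 284.0 358.0
[318.  226.6] [629.8  14.5 138. ] 0.66
```

View pics/w31c.png

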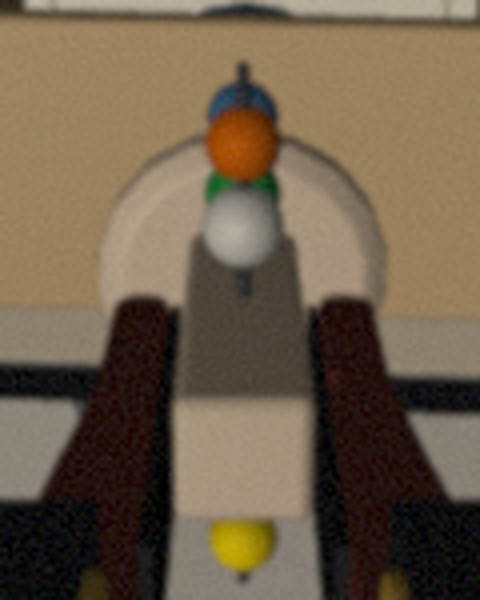

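View pics/w31.png

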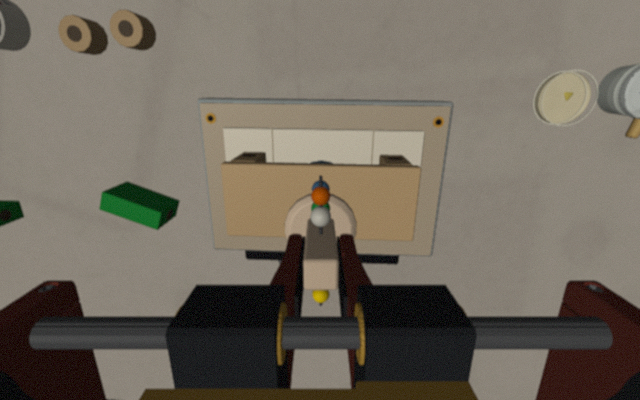

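Emit:
jog_arm(
  xyz=[
    [1.5,1.5,-2],
    [1.5,1.5,-5],
    [0,0,-6],
    [0,0,-6],
    [0,0,-5],
    [0,0,-3],
    [0,0,-1],
    [0,0,0],
  ],
  yaw=[0,0,0,0,0,0,0,0],
)

```text
t: 72.28
ee_pos: [636.5, 13.3, 148.0]
orientation: [-3.096, -0.067, 0.039]
ft_force: [-0.5, -0.2, -0.8]
width: 17.7
```

```bash
python3 -c "
from look import *
tl()
from scipy.optimize import fsolve
p=look('wrist','w32');o=ctrl.get_obs();zb=o['ee_pos'][2]-44.5
C=pts_cyl(25,25,9)
def f(v):
    uv=np.array([proj(p,X) for X in C+[v[0],v[1],zb]]); return [uv[:,0].min()+uv[:,0].max()-642, uv[:,1].min()-194.5]
print(zb,fsolve(f,[633,15]))
cv2.imwrite('pics/w32c.png',cv2.resize(p['img'][160:310,260:380],None,fx=4,fy=4,interpolation=cv2.INTER_CUBIC))
s=look('side','s32');cv2.imwrite('pics/s32c.png',cv2.resize(s['img'][60:240,200:400],None,fx=3.3,fy=3.3,interpolation=cv2.INTER_CUBIC))
"
```

```text
t 72.28 pos [636.5  13.3 148. ] jaw dir deg -87.5 tilt 2.95 q [-0.02  0.54  1.63  0.05  1.    1.48] w 17.7 F [-0.5 -0.2 -0.8]
tilt along jaw(y) deg -2.6 -> world z dir [-0.026  0.044 -0.999] jaw z comp -0.0454 toolx z comp -0.0241
103.60897696507868 [630.64015207  13.85616268]
```

View pics/w32.png

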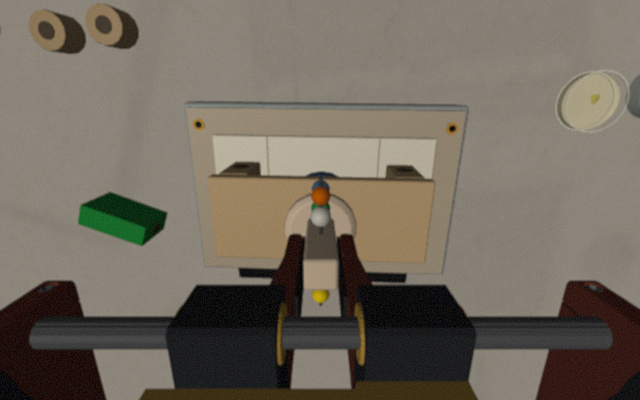

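View pics/s32c.png

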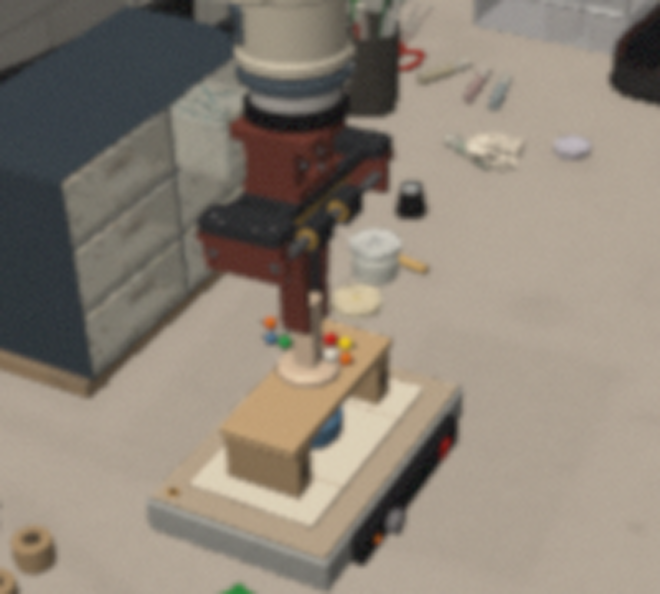

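Emit:
jog_arm(
  xyz=[
    [1,1,-0.5],
    [0.8,1,-1],
    [0,0,-1],
    [0,0,-0.8],
    [0,0,0],
  ],
  yaw=[0,0,0,0,0],
)

```text
t: 72.8
ee_pos: [639.6, 15.6, 146.1]
orientation: [-3.096, -0.067, 0.034]
ft_force: [0.1, -0.7, -1.6]
width: 17.8
```

Emit:
jog_arm(
  xyz=[
    [0,0,-0.7],
    [0,0,-0.7],
    [0,0,0],
  ],
  yaw=[0,0,0],
)

```text
t: 73.05
ee_pos: [639.7, 15.6, 144.8]
orientation: [-3.096, -0.068, 0.034]
ft_force: [0.1, -0.8, -1.4]
width: 17.9
```

```bash
python3 -c "
from look import *
tl()
p=look('wrist','w33');cv2.imwrite('pics/w33c.png',cv2.resize(p['img'][160:310,180:460],None,fx=2.8,fy=2.8,interpolation=cv2.INTER_CUBIC))
s=look('side','s33');cv2.imwrite('pics/s33c.png',cv2.resize(s['img'][120:220,240:340],None,fx=6,fy=6,interpolation=cv2.INTER_CUBIC))
"
```

```text
t 73.05 pos [639.7  15.6 144.8] jaw dir deg -87.5 tilt 2.85 q [-0.02  0.55  1.63  0.05  0.99  1.48] w 17.9 F [ 0.1 -0.8 -1.4]
tilt along jaw(y) deg -2.59 -> world z dir [-0.023  0.044 -0.999] jaw z comp -0.0452 toolx z comp -0.0209
```

View pics/s33c.png

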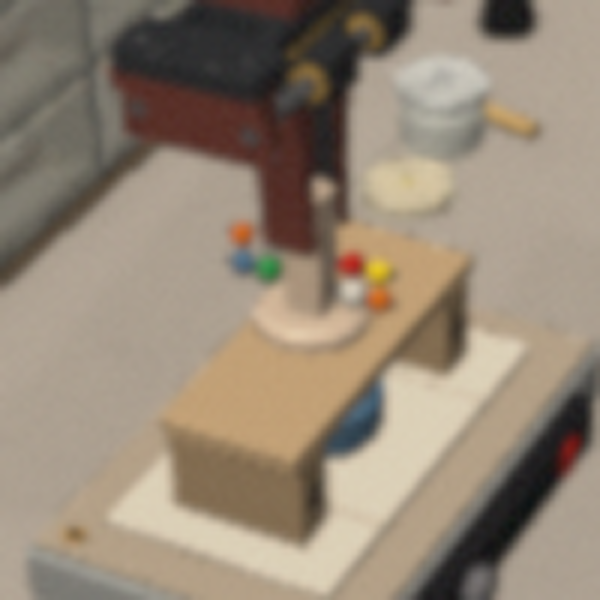

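Emit:
jog_arm(
  xyz=[
    [-0.8,0.2,-0.7],
    [-0.8,0,-0.7],
    [0,0,-0.5],
    [0,0,0],
  ],
  yaw=[0,0,0,0],
)

```text
t: 73.48
ee_pos: [638.0, 15.8, 142.8]
orientation: [-3.096, -0.067, 0.034]
ft_force: [-1.2, 0.4, -1.9]
width: 17.6
```

Emit:
jog_arm(
  xyz=[
    [0,0,-0.5],
    [0,0,-0.5],
    [0,0,0],
  ],
  yaw=[0,0,0],
)

```text
t: 73.73
ee_pos: [637.9, 15.8, 141.7]
orientation: [-3.096, -0.067, 0.034]
ft_force: [0.1, 0.1, -0.9]
width: 17.8
```

```bash
python3 -c "
from look import *
tl()
p=look('wrist','w34');cv2.imwrite('pics/w34c.png',cv2.resize(p['img'][160:310,180:460],None,fx=2.8,fy=2.8,interpolation=cv2.INTER_CUBIC))
"
```

```text
t 73.73 pos [637.9  15.8 141.7] jaw dir deg -87.5 tilt 2.85 q [-0.02  0.55  1.64  0.05  0.98  1.48] w 17.8 F [ 0.1  0.1 -0.9]
tilt along jaw(y) deg -2.59 -> world z dir [-0.023  0.044 -0.999] jaw z comp -0.0452 toolx z comp -0.0208
```

View pics/w34c.png

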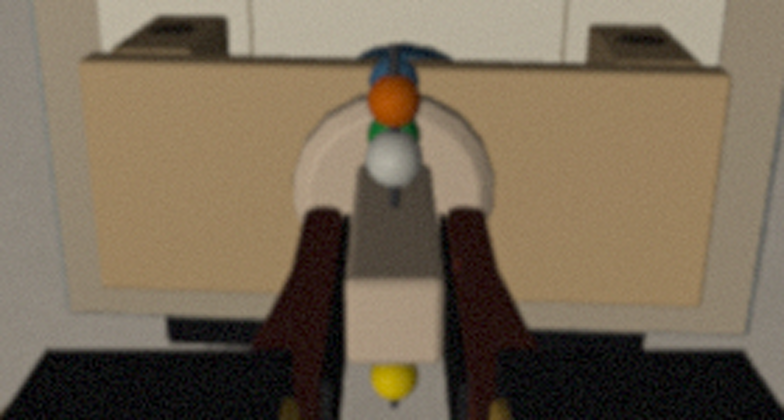

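Emit:
jog_arm(
  xyz=[
    [0.4,-0.8,0.6],
    [0.4,-0.8,0],
    [0,0,-0.8],
    [0,0,-0.7],
    [0,0,-0.5],
    [0,0,0],
  ],
  yaw=[0,0,0,0,0,0],
)

```text
t: 74.28
ee_pos: [639.2, 14.1, 141.2]
orientation: [-3.096, -0.067, 0.033]
ft_force: [0.3, -0.7, -1.3]
width: 17.7
```

```bash
python3 -c "
from look import *
tl()
"
```

```text
t 74.28 pos [639.2  14.1 141.2] jaw dir deg -87.5 tilt 2.84 q [-0.02  0.55  1.63  0.05  0.98  1.48] w 17.7 F [ 0.3 -0.7 -1.3]
tilt along jaw(y) deg -2.6 -> world z dir [-0.022  0.044 -0.999] jaw z comp -0.0454 toolx z comp -0.02
```

Emit:
jog_arm(
  xyz=[
    [0,0,-0.5],
    [0,0,-0.5],
    [0,0,0],
  ],
  yaw=[0,0,0],
)

```text
t: 74.53
ee_pos: [639.3, 14.1, 141.2]
orientation: [-3.096, -0.067, 0.032]
ft_force: [-0.4, -0.5, -1.5]
width: 17.6
```

```bash
python3 -c "
from look import *
tl()
s=look('side','s35');cv2.imwrite('pics/s35c.png',cv2.resize(s['img'][120:220,240:340],None,fx=6,fy=6,interpolation=cv2.INTER_CUBIC))
"
```

```text
t 74.53 pos [639.3  14.1 141.2] jaw dir deg -87.5 tilt 2.83 q [-0.02  0.55  1.63  0.05  0.98  1.48] w 17.6 F [-0.4 -0.5 -1.5]
tilt along jaw(y) deg -2.59 -> world z dir [-0.021  0.044 -0.999] jaw z comp -0.0453 toolx z comp -0.0195
```

View pics/s35c.png

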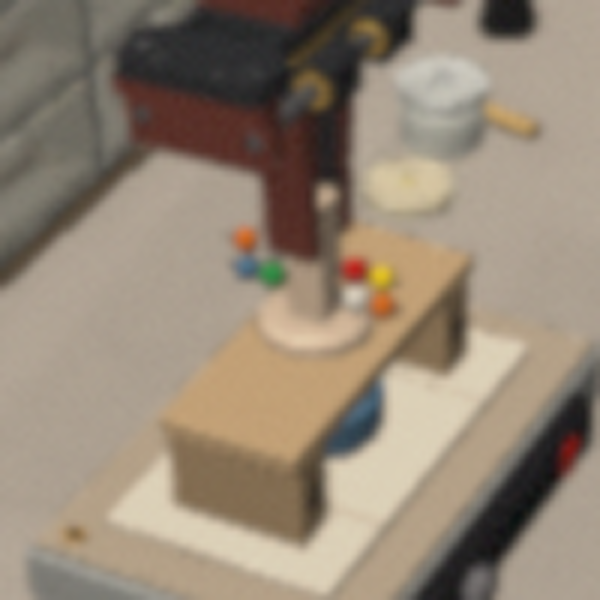

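Emit:
jog_arm(
  xyz=[
    [0,0,-0.8],
    [0,0,-0.6],
    [0,0,0],
  ],
  yaw=[0,0,0],
)

```text
t: 74.83
ee_pos: [639.4, 14.2, 141.1]
orientation: [-3.096, -0.067, 0.031]
ft_force: [0.2, 1.1, -0.1]
width: 17.7
```

```bash
python3 -c "
from look import *
tl()
"
```

```text
t 74.83 pos [639.4  14.2 141.1] jaw dir deg -87.5 tilt 2.82 q [-0.02  0.55  1.63  0.05  0.98  1.48] w 17.7 F [ 0.2  1.1 -0.1]
tilt along jaw(y) deg -2.6 -> world z dir [-0.021  0.045 -0.999] jaw z comp -0.0454 toolx z comp -0.0191
```

Emit:
jog_arm(
  xyz=[
    [0,0,0],
    [0,0,0],
    [0,0,0],
    [0,0,0],
    [0,0,0],
    [0,0,0],
  ],
  yaw=[0,0,0,0,0,0],
  gripper=0,
)

```text
t: 75.33
ee_pos: [639.8, 14.2, 140.1]
orientation: [-3.096, -0.067, 0.03]
ft_force: [0.4, 0.4, -0.6]
width: 54.3
```

```bash
python3 -c "
from look import *
tl()
p=look('wrist','w36')
"
```

```text
t 75.33 pos [639.8  14.2 140.1] jaw dir deg -87.5 tilt 2.81 q [-0.02  0.55  1.63  0.05  0.98  1.48] w 54.3 F [ 0.4  0.4 -0.6]
tilt along jaw(y) deg -2.6 -> world z dir [-0.02   0.045 -0.999] jaw z comp -0.0454 toolx z comp -0.0184
```

View pics/w36.png

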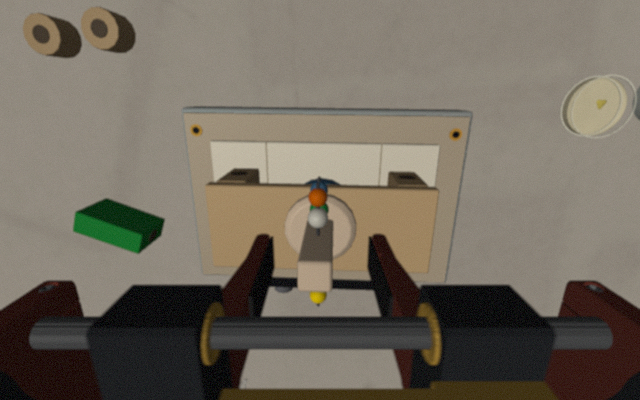

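Stands free. Open fully, then rise straight up and back off.

Emit:
jog_arm(
  xyz=[
    [0,0,0],
    [0,0,0],
    [0,0,0],
    [0,0,4],
    [0,0,7],
    [0,0,10],
    [0,0,12],
    [0,0,12],
    [0,0,12],
    [0,0,12],
    [0,0,12],
    [0,0,12],
    [0,0,8],
    [0,0,4],
    [0,0,0],
    [0,0,0],
  ],
  yaw=[0,0,0,0,0,0,0,0,0,0,0,0,0,0,0,0],
)

```text
t: 76.72
ee_pos: [640.8, 14.1, 260.6]
orientation: [-3.096, -0.068, 0.02]
ft_force: [-0.4, 0.2, 0.2]
width: 87.8
```

```bash
python3 -c "
from look import *
tl()
p=look('wrist','w37');s=look('side','s37');cv2.imwrite('pics/s37c.png',cv2.resize(s['img'][120:220,240:340],None,fx=6,fy=6,interpolation=cv2.INTER_CUBIC))
for r in ctrl.pinpoint(p,'bead_tree')[:1]: uv=np.array(r['centre'])*[640,400]; print(atz(p,uv,97).round(1))
r=ctrl.regions_of(p,'kiln_shelf')[0]; m=r['region'].astype(np.uint8)
c=max(cv2.findContours(m,0,2)[0],key=cv2.contourArea); f=np.zeros_like(m); cv2.fillConvexPoly(f,cv2.convexHull(c),1); print('shelf',fit([(p,f>0)],M['kiln_shelf']+[0,0,87],(633,16,.033)))
"
```

```text
t 76.72 pos [640.8  14.1 260.6] jaw dir deg -87.5 tilt 2.67 q [-0.02  0.42  1.55  0.05  1.19  1.49] w 87.8 F [-0.4  0.2  0.2]
tilt along jaw(y) deg -2.58 -> world z dir [-0.014  0.044 -0.999] jaw z comp -0.045 toolx z comp -0.012
[638.3  15.9  97. ]
shelf (array([6.33555e+02, 1.61370e+01, 2.30000e-02]), np.float64(0.177))
```

View pics/w37.png

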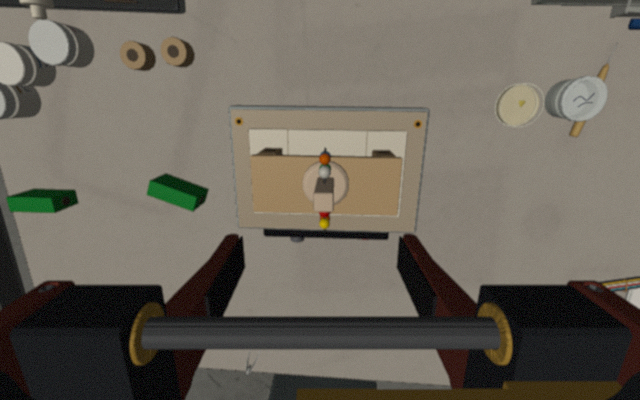

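View pics/s37c.png

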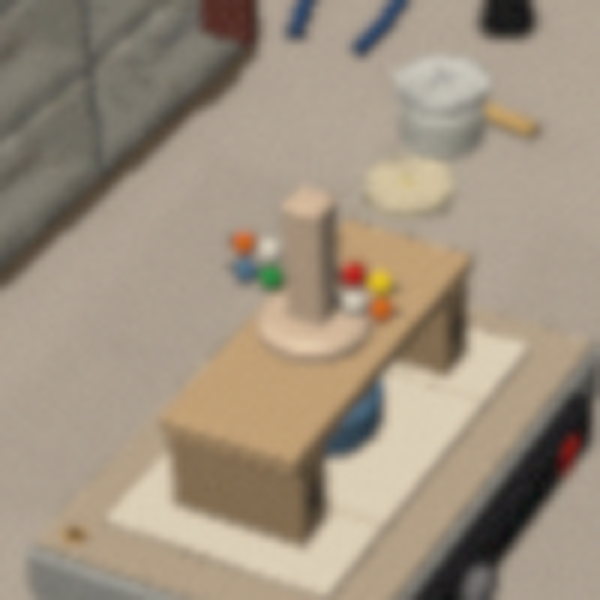

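```bash
python3 -c "
from look import *
p=ctrl.get_image('wrist'); im=p['img']
v=im.copy()
C=pts_cyl(25,25,9)
for X,col in (((633,16.2),(0,255,0)),):
  h=sil(p,C+[0,0,97],*X,0); 
c=cv2.resize(im[140:240,235:420],None,fx=4.2,fy=4.2,interpolation=cv2.INTER_CUBIC)
cc=c.copy()
for X,col in (((633,16.2),(0,255,0)),((637,16.2),(255,0,0))):
  q=(np.squeeze(sil(p,C+[0,0,97],*X,0))/16.+.5-[235,140])*4.2-.5
  cv2.polylines(cc,[q.astype(np.int32)],True,col,1)
q=(np.squeeze(sil(p,M['kiln_shelf']+[0,0,87],632.8,16.1,.034))/16.+.5-[235,140])*4.2-.5
cv2.polylines(cc,[q.astype(np.int32)],True,(0,0,255),1)
cv2.imwrite('pics/chk.png',cc)
"
```

```text
(no output)
```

View pics/chk.png

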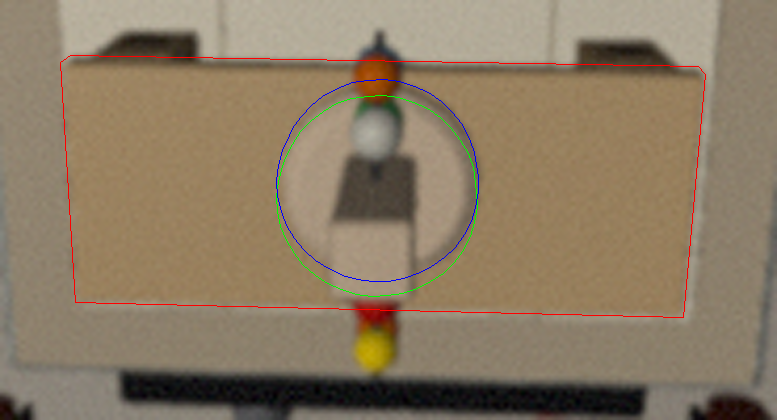

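```bash
python3 -c "
from look import *
t=look('top','t38');cv2.imwrite('pics/t38c.png',cv2.resize(t['img'][100:220,270:400],None,fx=5,fy=5))
print(ctrl.get_obs()['t']); print(ctrl.close_job())
"
```

```text
77.0167
the job is handed in; nothing more can be done
None
```

I loaded the kiln in the order asked and handed the job in at 77.0 s of the 109 s allowed. Everything is released, and the gripper is well above the load.

I chose the two tan bars at top-view pixels (223,177) and (458,241) and left the green blocks at (186,184) and (259,175) alone. After each placement I measured positions from the wrist camera. The floor middle measured (633.3, 16.3) mm, turned about 1.9°.

| Thing | Measured position (mm) | Check |
|---|---|---|
| Blue dish | (633.1, 16.6) | within about 1 mm of the floor middle |
| Bar props | (631.3, 80.5) and (635.3, -48.5) | about 64 and 65 mm from the middle, square to the kiln |
| Kiln shelf | (632.8, 16.1), turned 0.034 rad | lies level on both bars in the side view |
| Bead tree | about (637, 16) | upright and standing free |

- **Bead tree off centre:** it stands about 4 mm off the shelf middle, away from the control strip. Its whole foot is still on the shelf, with about 3 mm to spare at the nearest edge. I left it rather than risk regripping it.
- **Tool tilt:** fast jogging tilted the tool by up to 4°. I reduced this before placing the shelf, but the tree was carried and set down with the tool about 3° off vertical. The tree came to rest level once released.
- **Disagreeing measurements:** the top and side cameras put things up to 3 mm further in y than the wrist camera; I used the wrist values. The last automatic shelf fit, with the tree partly hiding the shelf, was poor, but it agreed with the earlier clear one to within 1 mm.

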